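Clear the wire-spool stand into the returns box

ROBOT

A 6-joint arm with a two-finger parallel gripper is mounted at the origin on the work surface. World frame = base frame: x ahead of the robot, y to its left, z up, the work surface at z = 0. Lengths are in m, angles in rad, forces in N, time in s.
With the tool pointing down it reaches from about 0.325 to 0.85 m from the base axis. Payload 4.4 kg.
Tool frame: the origin (TCP) lies between the finger pads; the fingertips stand 25 mm ahead of it and the grasp point (between the pads) lies 6 mm ahead of it (tip_extent is the z of the fingertips in the tool frame, in m); z points along the fingers, y is the line along which they close (so a half turn about z gives the same grasp; the last joint's range is limited). The gripper opens to 94 mm and grips with 3 to 60 N. Pads are 16 mm wide; open, the fingers measure 119 mm over their backs; the gripper's body (75 mm by 177 mm) begins 78 mm behind the grasp point.
Start: joints at [1.101, 0.207, 1.542, -0, 1.393, -0.15], TCP at [0.18, 0.546, 0.23] pointing down, gripper open.
Joint ranges: [-2.73, 2.73], [-0.86, 2.22], [0.23, 2.46], [-1.11, 4.25], [0.08, 2.63], [-2.82, 2.82]. Speed limits (rad/s): [2.79, 2.79, 3.14, 3.14, 3.14, 3.14].

INTERFACE

Orientations are given as [roll, pitch, yaw] about the fixed x, y, z axes, in that order (R = Rz(yaw) Ry(pitch) Rx(roll)).
In Python, from cell import get_obs, camera, get_calibration, job_done, tip_extent gives the robot as it stands.
- The arm moves only by the tool send_rows, never from a script. Its argument "increments" is a list of rows, each a list of 7 numbers: the shift along the tool's x, y, z as a fraction of full scale, then the turn, a rotation vector about the tool's x, y, z as a fraction of full scale, then the closure, from -1 (fully open) to 1 (shut). A call has 1 to 10 rows; each row shifts and turns the commanded pose from where the row before left it, along the tool's axes as they then stand; what a row does not reach is not made up. Full scale, the value 1, is 120 mm for a shift and 30 degrees for a turn. A row lasts 1/10 s, in which the tool goes at most 50 mm and 8.59 degrees, less where a joint would pass 70% of its speed; a pose out of reach is approached as far as the arm can. A call with a number of a shift or a turn outside -1 to 1 is refused whole. A call with a gripper value outside its range is refused whole. The fingers move at their own pace and stop on an object; the grip force is fixed at half the most. Time passes only in rows, so rows that do not move let the fingers close. It gives the time, the measured TCP pose, the force, the opening and the grip force at its end, in the units of the state.
- get_obs(): the state, without advancing time (a new reading comes with each control period).
- camera(name): name is "side" or "top" or "wrist"; returns the picture (420x560x3 uint8, blue, green, red); there is no depth.
- get_calibration(name): a dict with "fx", "fy", "cx", "cy" (pixels), "position" and "orientation" of the camera in the world. Camera axes: x right, y down, z forward; pixel columns grow to the right and rows downward; lengths in m; the calibration is good to about 2 mm. A picture is of the moment at which its call begins: read the wrist's pose just before it. get_calibration takes no time and is no camera call; for the wrist camera it gives the pose at the moment of the call.
- job_done(): hands the job in; it is judged then, once.
The state is a dict: "clock": time; "q": joint angles; "joint_velocities": joint speeds; "effort": joint torques, N m; "tool_pos": TCP position; "tcp_rot": TCP orientation; "contact_force": force on the tool from outside, world axes, zero at the start; "torque": the same for the moment, N m; "gripper_width": opening from 0.0 (shut) to 1.0 (fully open); "grip_force": force on a finger pad.
Only numpy, scipy, OpenCV 4.12 (cv2) and the standard library are available. Lean on these libraries where they do the work, as an engineer would, in place of code of your own. Each camera call takes 0.05 s, during which the arm holds its last target. There are 200 camera calls.

TASK

Clear the bench's wire-spool stand: swing its hold-down bar up and right over to the back, slide every spool up off its spindle, and push each one in through the sprung one-way flap of the grey returns box so that it drops inside and the flap shuts behind it. Then swing the hold-down bar back down over the empty spindles, and leave the other things on the bench where they are.

Things in the scene. Friction and masses are not known exactly. Their poses are not given: they have to be found in the camera images.
- stand: Spool stand, fixed: dark steel base plate 140 x 330 x 12 mm, four upright steel spindles (16 mm diameter, tops 90 mm above the bench) in a row at x 0, y -120, -40, 40 and 120 mm. Origin on the bench under the middle of the row; x points to the stand's back, away from the robot; z up. At the back two posts, 113 mm high, at x +65, y +-158 mm, carry the hold-down bar.
- holddown (a joint): Hold-down bar's hinge, rad. 0 = down, the bar lying level 105 mm above the bench right over the spindle tops, so no spool can be lifted off; grows as the bar is lifted up and over to the back, to a stop at 2.2. It weighs 0.16 kg and turns easily: let go below about 1.3 it falls shut, beyond about 1.8 it falls open and stays, between them it may stand.
- stand_hinge (a point): Middle of the hold-down bar's hinge line, which runs along the stand's y: 65 mm behind the row of spindles, 105 mm above the bench. Same axes as the stand.
- holddown_grip (a point): Middle of the hold-down bar, centre of its black rubber grip sleeve (16 mm diameter, 70 mm long, along the stand's y). It runs on a circle of 65 mm radius round stand_hinge. The rest of the bar is 10 mm steel rod, 300 mm wide, with an arm to the hinge at each end.
- spool_a: Spool of copper winding wire with black cheeks: 64 mm diameter, 60 mm long, bore 23 mm, 0.25 to 0.5 kg (may be absent: None). Starts standing on the stand's base plate on the first (y +120) spindle, which sticks out 18 mm above it. Origin at the centre of its lower end face; z is its axis. May be gripped round its cheeks or, lying, by its end faces. Lying on its side it does not roll far.
- spool_a_center (a point): Centre of spool_a, 30 mm above its origin along its axis.
- spool_b: Spool of copper winding wire with black cheeks: 64 mm diameter, 60 mm long, bore 23 mm, 0.25 to 0.5 kg (may be absent: None). Starts standing on the stand's base plate on the second (y +40) spindle, which sticks out 18 mm above it. Origin at the centre of its lower end face; z is its axis. May be gripped round its cheeks or, lying, by its end faces. Lying on its side it does not roll far.
- spool_b_center (a point): Centre of spool_b, 30 mm above its origin along its axis.
- spool_c: Spool of copper winding wire with black cheeks: 64 mm diameter, 60 mm long, bore 23 mm, 0.25 to 0.5 kg (may be absent: None). Starts standing on the stand's base plate on the third (y -40) spindle, which sticks out 18 mm above it. Origin at the centre of its lower end face; z is its axis. May be gripped round its cheeks or, lying, by its end faces. Lying on its side it does not roll far.
- spool_c_center (a point): Centre of spool_c, 30 mm above its origin along its axis.
- spool_d: Spool of copper winding wire with black cheeks: 64 mm diameter, 60 mm long, bore 23 mm, 0.25 to 0.5 kg (may be absent: None). Starts standing on the stand's base plate on the fourth (y -120) spindle, which sticks out 18 mm above it. Origin at the centre of its lower end face; z is its axis. May be gripped round its cheeks or, lying, by its end faces. Lying on its side it does not roll far.
- spool_d_center (a point): Centre of spool_d, 30 mm above its origin along its axis.
- returns_box: Locked returns box, fixed: grey sheet steel, 300 deep, 200 wide, 252 mm high, clear roof and clear upper back. Origin on the bench under the middle of its front face (the flap's plane), which faces the robot; x points into the box, z up. The front has an opening 88 mm wide, 150 to 244 mm above the bench, closed by the flap, with a posting tray before it (point tray).
- tray (a point): Middle of the posting tray's floor, 67.5 mm before the flap's plane, 150 mm above the bench. The steel tray sticks out 135 mm from the box's front, 88 mm wide between two 18 mm high side lips, open at the robot's end; axes as the box. Its floor ends just inside the flap: there a spool pushed in to its full width tips over the edge and slides down a smooth chute to the back of the box.
- flap (a joint): Flap's hinge, rad, along the opening's upper edge. 0 = shut, hanging upright; grows as the flap's lower edge is pushed into the box (to 1.5). It cannot swing outward. Light spring and its weight shut it: about 0.1 N at its lower edge starts it, about 0.5 N holds it wide open.
- flap_edge (a point): Middle of the flap's lower edge. The flap is an aluminium plate 82 mm wide, 88 mm high, 4 mm thick, its lower edge 2 mm above the tray floor when shut.
- compressor: Bystander: black hermetic fridge compressor, 170 x 140 mm, 200 mm high with its copper stubs, 5 kg. Origin under its centre. Leave it alone.
- multimeter: Bystander: grey multimeter lying flat, 160 x 80 x 44 mm. Origin under its centre. Leave it alone.
- fittings_tin: Bystander: open steel tin of copper fittings, 180 x 140 x 60 mm, 1.4 kg. Origin under its centre. Leave it alone.

How it is judged:
By the outcome, as a careful person would: the job done as asked, in the order asked, and still so for the second after the job is handed in, with the robot touching nothing.
Of spool_a, spool_b, spool_c, spool_d only 2 to 4 are there at a start; the rules pass over those that are not, and their reading is None.
At some moment in a run one of spool_a, spool_b, spool_c, spool_d may be knocked a few centimetres aside while the robot is not near it.
Once in a run the grip may slacken for a moment while it holds something.
It also fails if it takes over 210 s, if anything falls off the work surface, if the arm or the gripper's body presses on something with over 40 N, if the wrist force passes 120 N, or if a joint passes its speed limit or range.

## Working session

There is one attempt and no reset: what is moved stays moved. The work goes in short steps, Python scripts to look and compute and a tool call to move; the robot and the scene stay as the last step left them, time stands still between calls to the robot, and variables do not carry over. Pictures are saved under pics/ and viewed, at most 14 in all, crops included, and the job is handed in when it is done.

Besides the shell and the picture viewer there is one more tool, called after "Emit:" by a JSON object that holds its "api" and its "payload". send_rows: Moves the arm, as the interface text tells. Its arguments: {"type":"object","properties":{"increments":{"type":"array","items":{"type":"array","items":{"type":"number"}}}},"required":["increments"]}

```bash
mkdir -p pics; ls; python3 - <<'E'
from cell import *
import cv2
print(get_obs()); print(tip_extent if not callable(tip_extent) else tip_extent())
for n in ("side","top","wrist"):
    print(n,get_calibration(n)); cv2.imwrite(f"pics/{n}0.png",camera(n))
E
```

```text
pics
{'clock': 0.0, 'q': array([ 1.10154661e+00,  2.07417535e-01,  1.54294694e+00, -2.82091558e-05,
        1.39348255e+00, -1.50485551e-01]), 'joint_velocities': array([ 0.00017508, -0.00141172, -0.0008274 , -0.00036178,  0.00019064,
       -0.00100475]), 'effort': array([ 6.18535014e-04, -3.70892715e+01, -2.81411844e+01,  6.99111354e-02,
        3.62522935e-02, -1.67376579e-04]), 'tool_pos': array([0.17986976, 0.54535395, 0.22929547]), 'tcp_rot': array([-3.13935960e+00, -3.10528617e-04,  2.82283315e+00]), 'contact_force': array([ 0.07365405, -1.17372977,  0.19764917]), 'torque': array([ 0.00274507, -0.03100828, -0.01390225]), 'grip_force': 0.0, 'gripper_width': 1.0003630949894433}
0.025
side {'fx': 439.639548601236, 'fy': 439.639548601236, 'cx': 271.53867815771497, 'cy': 207.39572421562326, 'position': array([-0.20815274, -0.84971246,  0.83563111]), 'orientation': array([-2.10981822,  0.01304083, -0.70906881])}
top {'fx': 393.421856374135, 'fy': 393.421856374135, 'cx': 280.6949846442087, 'cy': 205.7082043408514, 'position': array([ 0.37134472, -0.00425595,  1.35765194]), 'orientation': array([-3.02345704,  0.00581783, -1.56222751])}
wrist {'fx': 293.9031740695404, 'fy': 293.9031740695404, 'cx': 281.32930732487955, 'cy': 212.86016447831767, 'position': array([0.10885458, 0.56996882, 0.3839339 ]), 'orientation': array([2.87636170e+00, 2.84508209e-03, 1.25258844e+00])}
```

View pics/top0.png

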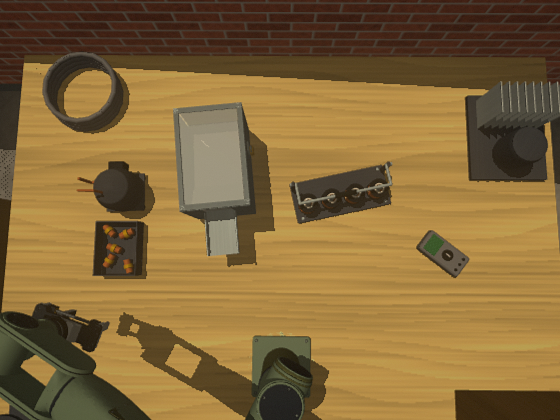

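View pics/side0.png

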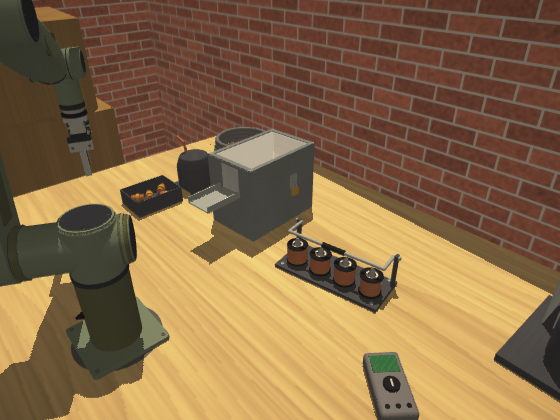

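The top view shows four spools on the stand (292–392, 163–222), the box (175–250, 103–215) and its tray (207–240, 208–255). I'll enlarge both for corner picking.

```bash
cat > h.py <<'E'
import numpy as np, cv2
from cell import *
from scipy.spatial.transform import Rotation as R
def ray(cal,u,v):
    d=R.from_euler('xyz',cal['orientation']).apply([(u-cal['cx'])/cal['fx'],(v-cal['cy'])/cal['fy'],1.]); return np.array(cal['position']),d
def onz(cal,u,v,z):
    p,d=ray(cal,u,v); return p+d*(z-p[2])/d[2]
def proj(cal,P):
    c=R.from_euler('xyz',cal['orientation']).inv().apply(np.atleast_2d(P)-cal['position']); return np.c_[cal['fx']*c[:,0]/c[:,2]+cal['cx'],cal['fy']*c[:,1]/c[:,2]+cal['cy']]
E
python3 - <<'E'
import cv2,numpy as np
t=cv2.imread('pics/top0.png'); s=cv2.imread('pics/side0.png')
def c(im,x,y,w,h,k): return cv2.resize(im[y:y+h,x:x+w],None,fx=k,fy=k,interpolation=cv2.INTER_CUBIC)
a=c(t,280,155,125,75,6); cv2.imwrite('pics/c1.png',a)          # 750x450
b=c(t,165,95,100,170,3.5); d=c(s,180,125,125,85,3.5)
o=np.zeros((595,790,3),np.uint8); o[:b.shape[0],:b.shape[1]]=b; o[:d.shape[0],352:352+d.shape[1]]=d
cv2.imwrite('pics/c2.png',o)
E
```

```text
(no output)
```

View pics/c1.png

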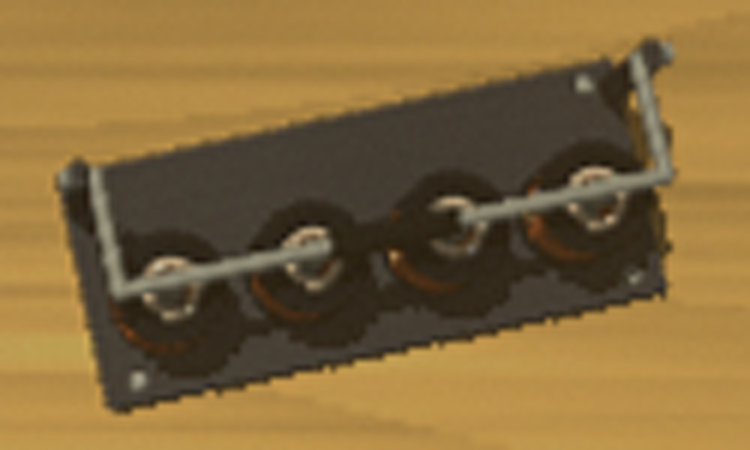

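View pics/c2.png

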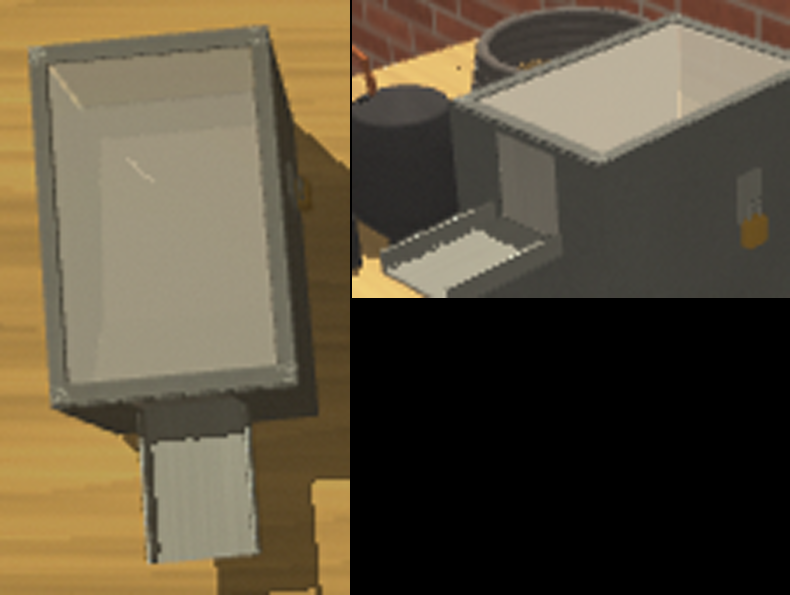

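c1: bar corners at (120,293) and (668,178), post tops (72,178)/(655,50), front plate corners (112,410)/(663,297). c2: roof corners (33,48), (265,30), (297,382), (55,405); tray front floor corners (153,562)/(258,553).

```bash
python3 - <<'E'
from h import *
t=get_calibration('top'); s=get_calibration('side')
def p1(x,y,z): return onz(t,x/6+280-.42,y/6+155-.42,z)[:2]
def p2(x,y,z): return onz(t,x/3.5+165-.36,y/3.5+95-.36,z)[:2]
np.set_printoptions(precision=4,suppress=True)
def fit(L,W,name):
    L=np.array(L);W=np.array(W);lc=L.mean(0);wc=W.mean(0)
    a,b=L-lc,W-wc; th=np.arctan2((a[:,0]*b[:,1]-a[:,1]*b[:,0]).sum(),(a*b).sum())
    M=np.array([[np.cos(th),-np.sin(th)],[np.sin(th),np.cos(th)]]); o=wc-M@lc
    print(name,o,th); print((W-(L@M.T+o))*1000); return o,M
o,M=fit([(0,.145),(0,-.145),(.065,.158),(.065,-.158),(-.07,.165),(-.07,-.165),(0,.12),(0,.04),(0,-.04),(0,-.12)],
 [p1(120,293,.105),p1(668,178,.105),p1(72,178,.113),p1(655,50,.113),p1(112,410,.012),p1(663,297,.012),
 p1(170,289,.072),p1(310,251,.072),p1(453,222,.072),p1(597,196,.072)],'stand')
o2,M2=fit([(.3,.1),(.3,-.1),(0,-.1),(0,.1),(-.135,.044),(-.135,-.044)],
 [p2(33,48,.252),p2(265,30,.252),p2(297,382,.252),p2(55,405,.252),p2(153,562,.15),p2(258,553,.15)],'box')
# side image check: project model
for l,z in [((0,0),.105),((0,.12),.09),((0,-.12),.09),((.065,-.158),.113)]:
    print('side stand',l,proj(s,np.r_[M@l+o,z]))
for l,z in [((0,.1),.252),((0,-.1),.252),((-.135,.044),.15),((-.135,.044),.168),((-.135,-.044),.168)]:
    u=proj(s,np.r_[M2@l+o2,z])[0]; print('side box',l,z,(u-[180,125]+.36)*3.5+[352,0])
E
```

```text
stand [ 0.5642 -0.2012] 0.2189536394568041
[[-4.855   3.4192]
 [-3.3065 -7.5093]
 [-4.7541  2.7649]
 [-1.3511 -1.4585]
 [12.0825 -0.3855]
 [ 7.8883  6.0827]
 [-3.7353 -0.969 ]
 [ 0.5415  0.2174]
 [-0.1121 -0.4184]
 [-2.3982 -1.7438]]
box [0.4976 0.1904] 0.09927297189121781
[[ 0.1116 -2.4666]
 [-2.8854  3.1615]
 [-0.2482  0.8585]
 [-0.7021 -2.7036]
 [ 1.9387  2.4709]
 [ 1.7854 -1.3207]]
side stand (0, 0) [[333.6269 248.3385]]
side stand (0, 0.12) [[297.8106 238.3466]]
side stand (0, -0.12) [[372.5831 268.5023]]
side stand (0.065, -0.158) [[397.0926 254.6722]]
side box (0, 0.1) 0.252 [452.0554 103.4304]
side box (0, -0.1) 0.252 [601.4078 167.6989]
side box (-0.135, 0.044) 0.15 [383.8071 272.5135]
side box (-0.135, 0.044) 0.168 [381.5704 254.9027]
side box (-0.135, -0.044) 0.168 [444.7783 289.4225]
```

```bash
python3 - <<'E'
import cv2,numpy as np
s=cv2.imread('pics/side0.png')
cv2.imwrite('pics/c3.png',cv2.resize(s[215:315,265:405],None,fx=5.5,fy=5.5,interpolation=cv2.INTER_CUBIC))
E
```

```text
(no output)
```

View pics/c3.png

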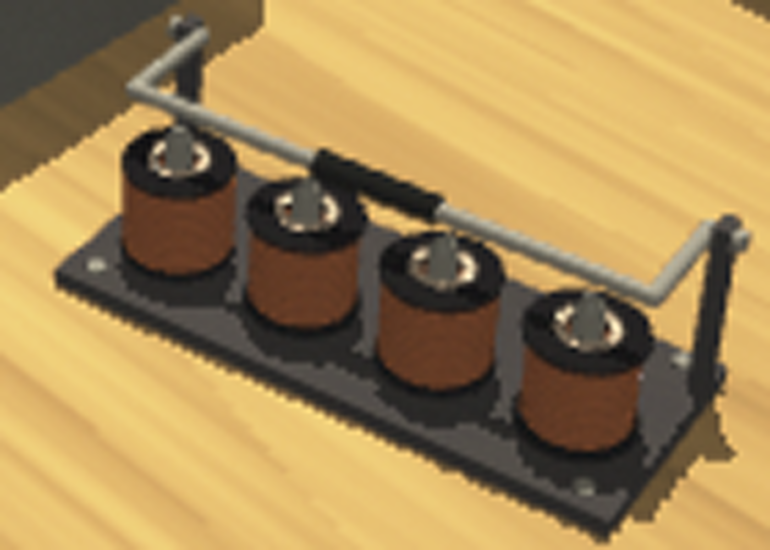

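c3 confirms all four spools present; the sleeve is at (378,185), i.e. side pixel (333.3,248.2), and spindle tips a and d at (180,128) and (594,295). These agree with the fit. I'll refine with both views and work out the first moves.

```bash
cat >> h.py <<'E'
np.set_printoptions(precision=4,suppress=True)
import json
try: S,B=json.load(open('poses.json'))
except Exception: pass
def w(F,l): # local [x,y,z] in frame F=(x,y,yaw) -> world
    c,s=np.cos(F[2]),np.sin(F[2]); return np.array([F[0]+c*l[0]-s*l[1],F[1]+s*l[0]+c*l[1],l[2]])
def segs(pts,pos=None,yaw=None,step=.03):
    """pts: list of (world xyz, yaw). Tool-down rows: each as turn then shift."""
    o=get_obs()
    pos=np.array(o['tool_pos']) if pos is None else np.array(pos); 
    rot=R.from_euler('xyz',o['tcp_rot'])
    yaw=o['tcp_rot'][2] if yaw is None else yaw
    for p,y in pts:
        d=(y-yaw+np.pi)%(2*np.pi)-np.pi
        n=max(1,int(np.ceil(abs(d)/np.deg2rad(7.5))))
        if abs(d)>.004: print(f'turn z {n} x {-d/np.deg2rad(30)/n:.3f}')
        c,s=np.cos(y),np.sin(y); e=np.array(p)-pos
        t=np.array([c*e[0]+s*e[1], s*e[0]-c*e[1], -e[2]]); n=max(1,int(np.ceil(np.linalg.norm(t)/step)))
        print(f'shift {n} x',np.round(t/.12/n,3)); pos=np.array(p); yaw=y
E
python3 - <<'E'
from h import *
from scipy.optimize import least_squares
t=get_calibration('top'); s=get_calibration('side')
c1=lambda x,y:(x/6+280-.42,y/6+155-.42); c2=lambda x,y:(x/3.5+165-.36,y/3.5+95-.36)
c3=lambda x,y:(x/5.5+265-.41,y/5.5+215-.41); c4=lambda x,y:((x-352)/3.5+180-.36,y/3.5+125-.36)
def fit(obs,x0):
    f=lambda q:np.concatenate([proj(c,w(q,l))[0]-uv for c,l,uv in obs])
    r=least_squares(f,x0,loss='soft_l1'); print(r.x); print(r.fun.reshape(-1,2).round(1).tolist()); return r.x
so=[(t,(0,.12,.072),c1(170,289)),(t,(0,.04,.072),c1(310,251)),(t,(0,-.04,.072),c1(453,222)),(t,(0,-.12,.072),c1(597,196)),
(t,(.065,.158,.113),c1(72,178)),(t,(.065,-.158,.113),c1(655,50)),
(s,(0,.12,.09),c3(180,128)),(s,(0,-.12,.09),c3(594,295)),(s,(0,0,.105),c3(378,185)),(s,(.065,.158,.113),c3(190,22)),(s,(.065,-.158,.113),c3(732,222)),
(s,(0,.04,.09),c3(308,180)),(s,(0,-.04,.09),c3(445,236))]
bo=[(t,(.3,.1,.252),c2(33,48)),(t,(.3,-.1,.252),c2(265,30)),(t,(0,-.1,.252),c2(297,382)),(t,(0,.1,.252),c2(55,405)),
(t,(-.135,.044,.15),c2(153,562)),(t,(-.135,-.044,.15),c2(258,553)),(s,(0,.1,.252),c4(455,100)),(s,(0,-.1,.252),c4(603,161)),
(s,(-.135,.044,.168),c4(382,250)),(s,(-.135,-.044,.168),c4(446,288))]
S=fit(so,[.564,-.2,.22]); B=fit(bo,[.4976,.19,.1]); json.dump([list(S),list(B)],open('poses.json','w'))
y=np.pi/2+S[2]
p=w(S,(0,0,.24)); q=get_obs()['tool_pos'].copy(); q[2]=.37; p0=p.copy(); p0[2]=.37
segs([(q,get_obs()['tcp_rot'][2]),(p0,y),(p,y),(w(S,(0,0,.111)),y)],step=.04)
print(p,y)
E
```

```text
[ 0.563  -0.2013  0.2236]
[[-0.2, -0.6], [0.1, 0.6], [-0.1, 0.3], [-0.5, -0.5], [0.9, -0.8], [-0.6, -0.2], [0.1, 0.7], [-0.2, 0.4], [0.0, 0.3], [-0.1, -0.2], [-0.8, -0.2], [0.2, 0.6], [0.2, 0.4]]
[0.4986 0.1906 0.0983]
[[-0.8, -0.3], [1.1, -1.2], [0.2, -0.4], [-1.0, -0.6], [0.7, 0.3], [-0.6, 0.3], [-0.6, 0.9], [-0.3, 1.8], [0.1, 1.2], [-0.2, 0.2]]
shift 4 x [ 0.     0.    -0.293]
turn z 8 x 0.246
shift 21 x [-0.323  0.082 -0.   ]
shift 4 x [0.    0.    0.271]
shift 4 x [0.    0.    0.269]
[ 0.563  -0.2013  0.24  ] 1.7943475376767666
```

Emit:
{"api": "send_rows", "payload": {"increments": [[0,0,-0.293,0,0,0,-1],[0,0,-0.293,0,0,0,-1],[0,0,-0.293,0,0,0,-1],[0,0,-0.293,0,0,0,-1],[0,0,0,0,0,0.246,-1],[0,0,0,0,0,0.246,-1],[0,0,0,0,0,0.246,-1],[0,0,0,0,0,0.246,-1]]}}

```text
clock: 0.95
tool_pos: [0.1801, 0.5458, 0.3707]
tcp_rot: [-3.141, 0.0, 2.302]
contact_force: [0.6, -0.3, -0.2]
gripper_width: 1.0
grip_force: 0.0
```

Emit:
{"api": "send_rows", "payload": {"increments": [[0,0,0,0,0,0.246,-1],[0,0,0,0,0,0.246,-1],[0,0,0,0,0,0.246,-1],[0,0,0,0,0,0.246,-1],[-0.323,0.082,0,0,0,0,-1],[-0.323,0.082,0,0,0,0,-1],[-0.323,0.082,0,0,0,0,-1],[-0.323,0.082,0,0,0,0,-1],[-0.323,0.082,0,0,0,0,-1]]}}

```text
clock: 1.85
tool_pos: [0.271, 0.3662, 0.3707]
tcp_rot: [-3.141, 0.0, 1.793]
contact_force: [0.0, -0.8, -0.5]
gripper_width: 1.002
grip_force: 0.0
```

Emit:
{"api": "send_rows", "payload": {"increments": [[-0.323,0.082,0,0,0,0,-1],[-0.323,0.082,0,0,0,0,-1],[-0.323,0.082,0,0,0,0,-1],[-0.323,0.082,0,0,0,0,-1],[-0.323,0.082,0,0,0,0,-1],[-0.323,0.082,0,0,0,0,-1],[-0.323,0.082,0,0,0,0,-1],[-0.323,0.082,0,0,0,0,-1]]}}

```text
clock: 2.65
tool_pos: [0.416, 0.081, 0.3709]
tcp_rot: [3.142, -0.0, 1.792]
contact_force: [1.2, 0.5, -0.0]
gripper_width: 0.998
grip_force: 0.0
```

Emit:
{"api": "send_rows", "payload": {"increments": [[-0.323,0.082,0,0,0,0,-1],[-0.323,0.082,0,0,0,0,-1],[-0.323,0.082,0,0,0,0,-1],[-0.323,0.082,0,0,0,0,-1],[-0.323,0.082,0,0,0,0,-1],[-0.323,0.082,0,0,0,0,-1],[-0.323,0.082,0,0,0,0,-1],[-0.323,0.082,0,0,0,0,-1],[0,0,0,0,0,0,-1],[0,0,0,0,0,0,-1]]}}

```text
clock: 3.65
tool_pos: [0.5604, -0.2031, 0.3698]
tcp_rot: [-3.14, -0.002, 1.791]
contact_force: [0.3, -0.0, 0.6]
gripper_width: 0.998
grip_force: 0.0
```

Emit:
{"api": "send_rows", "payload": {"increments": [[0,0,0.271,0,0,0,-1],[0,0,0.271,0,0,0,-1],[0,0,0.271,0,0,0,-1],[0,0,0.271,0,0,0,-1],[0,0,0,0,0,0,-1],[0,0,0,0,0,0,-1]]}}

```text
clock: 4.25
tool_pos: [0.5604, -0.2015, 0.2416]
tcp_rot: [-3.141, -0.0, 1.794]
contact_force: [1.1, -0.7, 0.9]
gripper_width: 1.002
grip_force: 0.0
```

```bash
python3 - <<'E'
from h import *
o=get_obs(); print(o['clock'],o['tool_pos'],o['tcp_rot'],o['contact_force'],o['q'])
cal=get_calibration('wrist'); im=camera('wrist')
for k,l in {'g1':(0,.035,.105),'g2':(0,-.035,.105),'a':(0,.12,.09),'d':(0,-.12,.09)}.items():
    u=proj(cal,w(S,l))[0]; cv2.circle(im,tuple(int(v) for v in u),3,(0,0,255),1)
cv2.imwrite('pics/w1.png',im)
segs([(w(S,(0,0,.111)),np.pi/2+S[2])])
E
```

```text
4.25 [ 0.5604 -0.2015  0.2416] [-3.1413 -0.0005  1.7936] [ 1.1103 -0.7409  0.8555] [-0.4905  0.2417  1.4756  0.0002  1.4248 -0.7133]
shift 5 x [0.001 0.003 0.22 ]
```

View pics/w1.png

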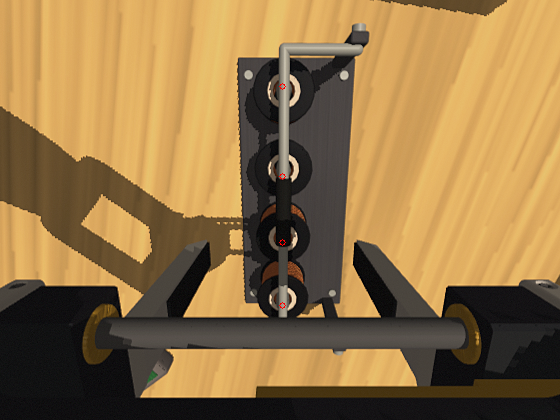

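The wrist view puts the projected marks exactly on the sleeve ends (284,176)/(283,242) and spindle tips, so the stand pose is good. Descend and grip the sleeve.

Emit:
{"api": "send_rows", "payload": {"increments": [[0,0.003,0.22,0,0,0,-1],[0,0.003,0.22,0,0,0,-1],[0,0.003,0.22,0,0,0,-1],[0,0.003,0.22,0,0,0,-1],[0,0.003,0.22,0,0,0,-1],[0,0,0,0,0,0,1],[0,0,0,0,0,0,1],[0,0,0,0,0,0,1],[0,0,0,0,0,0,1],[0,0,0,0,0,0,1]]}}

```text
clock: 5.3
tool_pos: [0.5634, -0.2028, 0.1108]
tcp_rot: [3.139, 0.002, 1.792]
contact_force: [0.2, -0.8, 0.0]
gripper_width: 0.615
grip_force: 0.0
```

Emit:
{"api": "send_rows", "payload": {"increments": [[0,0,0,0,0,0,1],[0,0,0,0,0,0,1],[0,0,0,0,0,0,1],[0,0,0,0,0,0,1],[0,0,0,0,0,0,1],[0,0,0,0,0,0,1]]}}

```text
clock: 5.9
tool_pos: [0.5621, -0.2023, 0.1089]
tcp_rot: [-3.141, -0.0, 1.792]
contact_force: [-1.1, -0.2, 0.1]
gripper_width: 0.166
grip_force: 30.0
```

```bash
python3 - <<'E'
from h import *
o=get_obs(); print(o['tool_pos'],w(S,(0,0,.111)))
r=.065; th=np.linspace(0,2.1,19)
p=np.c_[-r*np.cos(th), -r*np.sin(th)]   # tool y, tool z
print((np.diff(p,axis=0)/.12).round(3).tolist())
E
```

```text
[ 0.5621 -0.2023  0.1089] [ 0.563  -0.2013  0.111 ]
[[0.004, -0.063], [0.011, -0.062], [0.018, -0.06], [0.025, -0.058], [0.032, -0.055], [0.038, -0.051], [0.043, -0.046], [0.048, -0.04], [0.053, -0.035], [0.057, -0.028], [0.059, -0.021], [0.062, -0.014], [0.063, -0.007], [0.063, 0.0], [0.063, 0.008], [0.061, 0.015], [0.059, 0.022], [0.056, 0.029]]
```

Gripped (16 mm). Swing along the arc.

Emit:
{"api": "send_rows", "payload": {"increments": [[0,0.004,-0.063,0,0,0,1],[0,0.011,-0.062,0,0,0,1],[0,0.018,-0.06,0,0,0,1],[0,0.025,-0.058,0,0,0,1],[0,0.032,-0.055,0,0,0,1],[0,0.038,-0.051,0,0,0,1],[0,0.043,-0.046,0,0,0,1],[0,0.048,-0.04,0,0,0,1],[0,0.053,-0.035,0,0,0,1]]}}

```text
clock: 6.8
tool_pos: [0.5881, -0.1965, 0.1678]
tcp_rot: [-3.126, -0.002, 1.792]
contact_force: [-21.1, -2.8, 16.5]
gripper_width: 0.164
grip_force: 30.0
```

Emit:
{"api": "send_rows", "payload": {"increments": [[0,0.057,-0.028,0,0,0,1],[0,0.059,-0.021,0,0,0,1],[0,0.062,-0.014,0,0,0,1],[0,0.063,-0.007,0,0,0,1],[0,0.063,0,0,0,0,1],[0,0.063,0.008,0,0,0,1],[0,0.061,0.015,0,0,0,1],[0,0.059,0.022,0,0,0,1],[0,0.056,0.029,0,0,0,1],[0,0,0,0,0,0,1]]}}

```text
clock: 7.8
tool_pos: [0.6594, -0.1817, 0.1675]
tcp_rot: [3.139, 0.003, 1.792]
contact_force: [-1.0, -3.2, 1.8]
gripper_width: 0.159
grip_force: 30.0
```

```bash
python3 - <<'E'
from h import *
o=get_obs(); print(o['tool_pos'],w(S,(.065+.065*.505,0,.111+.065*np.sin(2.1))),o['contact_force'],o['gripper_width'])
E
```

```text
[ 0.6594 -0.1817  0.1675] [ 0.6583 -0.1796  0.1671] [-1.0137 -3.2313  1.779 ] 0.15923854539573964
```

Emit:
{"api": "send_rows", "payload": {"increments": [[0,0,0,0,0,0,-1],[0,0,0,0,0,0,-1],[0,0,0,0,0,0,-1],[0,0,0,0,0,0,-1],[0,0,0,0,0,0,-1],[0,0,0,0,0,0,-1],[0,0,0,0,0,0,-1],[0,0,0,0,0,0,-1]]}}

```text
clock: 8.6
tool_pos: [0.6578, -0.1807, 0.1649]
tcp_rot: [-3.142, -0.0, 1.792]
contact_force: [0.2, 0.2, -0.5]
gripper_width: 0.807
grip_force: 0.0
```

Emit:
{"api": "send_rows", "payload": {"increments": [[0,0,-0.15,0,0,0,-1],[0,0,-0.25,0,0,0,-1],[0,0,-0.25,0,0,0,-1],[0,0,-0.25,0,0,0,-1],[0,0,-0.1,0,0,0,-1],[0,0,0,0,0,0,-1],[0,0,0,0,0,0,-1]]}}

```text
clock: 9.3
tool_pos: [0.6573, -0.1806, 0.2834]
tcp_rot: [-3.14, -0.001, 1.792]
contact_force: [-0.2, 0.8, 0.1]
gripper_width: 1.001
grip_force: 0.0
```

```bash
python3 - <<'E'
from h import *
o=get_obs(); print(o['tool_pos'],o['clock'])
cal=get_calibration('side'); im=camera('side')
cv2.imwrite('pics/s1.png',cv2.resize(im[190:330,240:420],None,fx=3,fy=3))
y=np.pi/2+S[2]-np.pi/4
segs([(w(S,(0,.12,.25)),y),(w(S,(0,.12,.041)),y),(w(S,(0,.12,.24)),y)])
E
```

```text
[ 0.6573 -0.1806  0.2834] 9.3
turn z 6 x 0.249
shift 6 x [ 0.024 -0.213  0.045]
shift 7 x [0.    0.    0.249]
shift 7 x [ 0.     0.    -0.237]
```

View pics/s1.png

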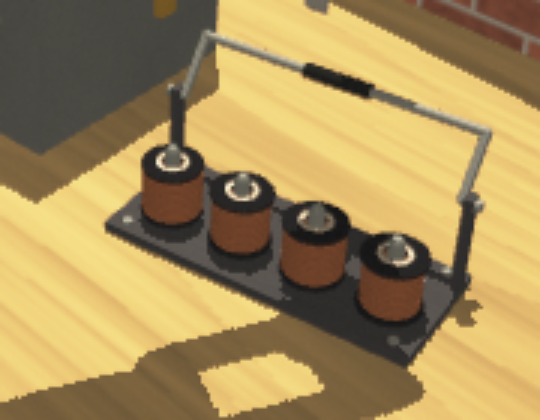

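The bar stands open (sleeve at crop (338,80)) and all four spools are seated. Next, spool a.

Emit:
{"api": "send_rows", "payload": {"increments": [[0,0,0,0,0,0.249,-1],[0,0,0,0,0,0.249,-1],[0,0,0,0,0,0.249,-1],[0,0,0,0,0,0.249,-1],[0,0,0,0,0,0.249,-1],[0,0,0,0,0,0.249,-1],[0.024,-0.213,0.045,0,0,0,-1],[0.024,-0.213,0.045,0,0,0,-1],[0.024,-0.213,0.045,0,0,0,-1],[0.024,-0.213,0.045,0,0,0,-1]]}}

```text
clock: 10.35
tool_pos: [0.5753, -0.1156, 0.2603]
tcp_rot: [-3.137, 0.001, 1.01]
contact_force: [-0.3, 0.5, -0.7]
gripper_width: 1.0
grip_force: 0.0
```

Emit:
{"api": "send_rows", "payload": {"increments": [[0.024,-0.213,0.045,0,0,0,-1],[0.024,-0.213,0.045,0,0,0,-1],[0,0,0,0,0,0,-1],[0,0,0,0,0,0,-1],[0,0,0.25,0,0,0,-1],[0,0,0.25,0,0,0,-1],[0,0,0.2,0,0,0,-1],[0,0,0,0,0,0,-1],[0,0,0,0,0,0,-1]]}}

```text
clock: 11.25
tool_pos: [0.5378, -0.0852, 0.1684]
tcp_rot: [-3.141, 0.0, 1.01]
contact_force: [0.8, 0.0, 0.4]
gripper_width: 1.001
grip_force: 0.0
```

```bash
python3 - <<'E'
from h import *
y=np.pi/2+S[2]-np.pi/4
print(get_obs()['tcp_rot'],y,get_obs()['q'])
segs([(w(S,(0,.12,.041)),y)])
E
```

```text
[-3.1411  0.0002  1.0095] 1.0089493742793183 [-0.316   0.2022  1.6813 -0.0001  1.2587  0.2453]
shift 5 x [ 0.    -0.003  0.212]
```

Emit:
{"api": "send_rows", "payload": {"increments": [[0,-0.003,0.212,0,0,0,-1],[0,-0.003,0.212,0,0,0,-1],[0,-0.003,0.212,0,0,0,-1],[0,-0.003,0.212,0,0,0,-1],[0,-0.003,0.2,0,0,0,-1],[0,0,0,0,0,0,1],[0,0,0,0,0,0,1],[0,0,0,0,0,0,1],[0,0,0,0,0,0,1],[0,0,0,0,0,0,1]]}}

```text
clock: 12.25
tool_pos: [0.5371, -0.084, 0.0448]
tcp_rot: [3.139, -0.001, 1.01]
contact_force: [-0.6, -0.3, 6.3]
gripper_width: 0.693
grip_force: 30.0
```

Emit:
{"api": "send_rows", "payload": {"increments": [[0,0,0,0,0,0,1],[0,0,0,0,0,0,1],[0,0,0,0,0,0,1]]}}

```text
clock: 12.55
tool_pos: [0.5371, -0.084, 0.0448]
tcp_rot: [3.139, -0.001, 1.01]
contact_force: [-1.4, 0.6, 6.0]
gripper_width: 0.688
grip_force: 30.0
```

Emit:
{"api": "send_rows", "payload": {"increments": [[0,0,-0.1,0,0,0,1],[0,0,-0.2,0,0,0,1],[0,0,-0.2,0,0,0,1],[0,0,-0.25,0,0,0,1],[0,0,-0.25,0,0,0,1],[0,0,-0.25,0,0,0,1],[0,0,-0.25,0,0,0,1],[0,0,-0.2,0,0,0,1],[0,0,0,0,0,0,1],[0,0,0,0,0,0,1]]}}

```text
clock: 13.55
tool_pos: [0.535, -0.0834, 0.2462]
tcp_rot: [-3.141, 0.0, 1.01]
contact_force: [-0.9, -0.1, -5.0]
gripper_width: 0.687
grip_force: 30.0
```

```bash
python3 - <<'E'
from h import *
o=get_obs(); print(o['contact_force'],o['gripper_width'])
cal=get_calibration('side'); im=camera('side')
cv2.imwrite('pics/s2.png',im[90:330,150:450])
y=np.pi/2+B[2]
segs([(w(B,(-.097,0,.245)),y),(w(B,(-.097,0,.185)),y)])
print(w(B,(-.097,0,.245)))
E
```

```text
[-0.9342 -0.0727 -4.9897] 0.6868504183551498
turn z 6 x -0.210
shift 10 x [ 0.23  -0.088 -0.   ]
shift 2 x [0.   0.   0.25]
[0.4021 0.1811 0.245 ]
```

View pics/s2.png

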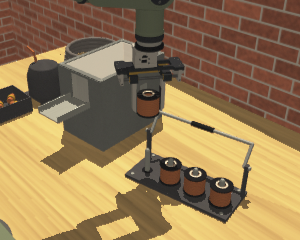

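Spool a is off its spindle and hanging upright (148,103). Bar still open. Carry it to the tray, pulling back first.

Emit:
{"api": "send_rows", "payload": {"increments": [[0,0,0,0,0,-0.21,1],[0,0,0,0,0,-0.21,1],[0,0,0,0,0,-0.21,1],[0,0,0,0,0,-0.21,1],[0,0,0,0,0,-0.21,1],[0,0,0,0,0,-0.21,1],[0.1,-0.2,0,0,0,0,1],[0.1,-0.2,0,0,0,0,1],[0.1,-0.2,0,0,0,0,1],[0.1,-0.2,0,0,0,0,1]]}}

```text
clock: 14.6
tool_pos: [0.4326, -0.0445, 0.2439]
tcp_rot: [-3.136, -0.002, 1.67]
contact_force: [0.4, 0.5, -3.4]
gripper_width: 0.689
grip_force: 30.0
```

Emit:
{"api": "send_rows", "payload": {"increments": [[0.24,-0.01,0,0,0,0,1],[0.24,-0.01,0,0,0,0,1],[0.24,-0.01,0,0,0,0,1],[0.24,-0.01,0,0,0,0,1],[0.24,-0.01,0,0,0,0,1],[0.24,-0.01,0,0,0,0,1],[0.24,-0.01,0,0,0,0,1],[0.22,-0.01,0,0,0,0,1],[0,0,0,0,0,0,1],[0,0,0,0,0,0,1]]}}

```text
clock: 15.6
tool_pos: [0.4018, 0.1805, 0.2447]
tcp_rot: [-3.137, 0.001, 1.672]
contact_force: [0.4, -0.0, -4.3]
gripper_width: 0.692
grip_force: 30.0
```

```bash
python3 - <<'E'
from h import *
o=get_obs(); print(o['contact_force'],o['gripper_width'],o['tcp_rot'],o['q'])
y=np.pi/2+B[2]
segs([(w(B,(-.097,0,.245)),y),(w(B,(-.097,0,.185)),y)])
E
```

```text
[ 0.4029 -0.0039 -4.3142] 0.6921504985798523 [-3.1374  0.0013  1.6715] [ 0.2257 -0.0976  1.8315 -0.0008  1.4119  0.1251]
shift 1 x [ 0.005  0.003 -0.002]
shift 2 x [0.   0.   0.25]
```

Emit:
{"api": "send_rows", "payload": {"increments": [[0,0,0.15,0,0,0,1],[0,0,0.15,0,0,0,1],[0,0,0.1,0,0,0,1],[0,0,0.06,0,0,0,1],[0,0,0.04,0,0,0,1],[0,0,0,0,0,0,1],[0,0,0,0,0,0,1]]}}

```text
clock: 16.3
tool_pos: [0.4038, 0.1806, 0.1873]
tcp_rot: [3.141, -0.0, 1.67]
contact_force: [0.2, -0.6, -3.8]
gripper_width: 0.693
grip_force: 30.0
```

Emit:
{"api": "send_rows", "payload": {"increments": [[0,0,0.015,0,0,0,1],[0,0,0.015,0,0,0,1],[0,0,0.01,0,0,0,1],[0,0,0,0,0,0,1],[0,0,0,0,0,0,1]]}}

```text
clock: 16.8
tool_pos: [0.4035, 0.1807, 0.1828]
tcp_rot: [3.141, -0.0, 1.67]
contact_force: [-3.1, -0.1, 2.9]
gripper_width: 0.691
grip_force: 30.0
```

Spool a is seated on the tray. Release, rise, and turn to the pushing orientation.

Emit:
{"api": "send_rows", "payload": {"increments": [[0,0,0,0,0,0,-1],[0,0,0,0,0,0,-1],[0,0,0,0,0,0,-1],[0,0,0,0,0,0,-1],[0,0,-0.1,0,0,0,-1],[0,0,-0.2,0,0,0,-1],[0,0,-0.25,0,0,0,-1],[0,0,-0.2,0,0,0,-1],[0,0,0,0,0,0,0.3]]}}

```text
clock: 17.7
tool_pos: [0.406, 0.1813, 0.2769]
tcp_rot: [3.132, -0.001, 1.67]
contact_force: [0.4, -0.4, 0.1]
gripper_width: 0.945
grip_force: 0.0
```

Emit:
{"api": "send_rows", "payload": {"increments": [[0,-0.25,0,0,0,0,0.3],[0,-0.2,0,0,0,0,0.3],[0,0,0,0,0,-0.25,0.3],[0,0,0,0,0,-0.25,0.3],[0,0,0,0,0,-0.25,0.3],[0,0,0,0,0,-0.25,0.3],[0,0,0,0,0,-0.25,0.3],[0,0,0,0,0,-0.25,0.3]]}}

```text
clock: 18.5
tool_pos: [0.349, 0.1751, 0.2712]
tcp_rot: [-3.141, -0.001, 2.461]
contact_force: [0.5, 0.3, -0.4]
gripper_width: 0.351
grip_force: 0.0
```

Emit:
{"api": "send_rows", "payload": {"increments": [[0,0,0,0,0,-0.25,0.3],[0,0,0,0,0,-0.25,0.3],[0,0,0,0,0,-0.25,0.3],[0,0,0,0,0,-0.25,0.3],[0,0,0,0,0,-0.25,0.3],[0,0,0,0,0,-0.25,0.3],[0,0,0,0,0,0,0.3],[0,0,0,0,0,0,0.3]]}}

```text
clock: 19.3
tool_pos: [0.3492, 0.1752, 0.2714]
tcp_rot: [-3.142, -0.001, -3.045]
contact_force: [-0.6, -0.5, 0.9]
gripper_width: 0.351
grip_force: 0.0
```

```bash
python3 - <<'E'
from h import *
o=get_obs(); print(o['contact_force'],o['gripper_width'],o['tcp_rot'],o['q'],o['clock'])
cal=get_calibration('top'); im=camera('top'); s=camera('side')
for l in [(-.097,0,.21),(-.135,.044,.168),(-.135,-.044,.168),(0,.044,.168),(0,-.044,.168)]:
    u=proj(cal,w(B,l))[0]; cv2.circle(im,tuple(int(v) for v in u),1,(0,0,255),-1)
a=cv2.resize(im[190:290,160:300],None,fx=3,fy=3); b=cv2.resize(s[130:230,160:300],None,fx=3,fy=3)
cv2.imwrite('pics/t3.png',np.vstack([a,b]))
y=np.pi+B[2]
segs([(w(B,(-.152,0,.265)),y),(w(B,(-.152,0,.195)),y),(w(B,(-.05,0,.195)),y),(w(B,(-.014,0,.195)),y)])
E
```

```text
[-0.5547 -0.4817  0.9412] 0.35052681513553813 [-3.1415 -0.0009 -3.0453] [ 0.2425 -0.2406  1.8967  0.0001  1.4864 -1.4246] 19.3
shift 1 x [0.016 0.006 0.056]
shift 3 x [-0.     0.     0.194]
shift 4 x [-0.213  0.    -0.   ]
shift 2 x [-0.15 -0.   -0.  ]
```

View pics/t3.png

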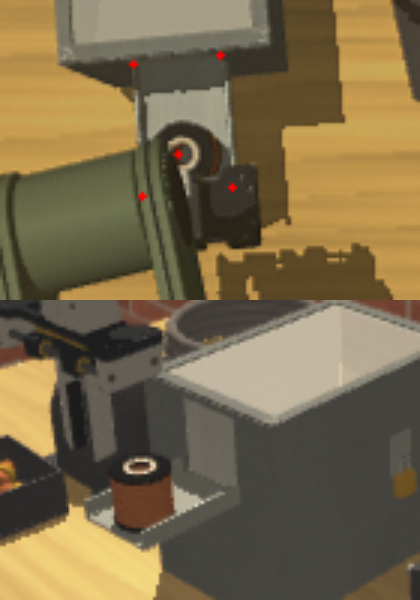

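Spool a stands upright in the middle of the tray (top-crop ring at (181,153), as predicted). Push.

Emit:
{"api": "send_rows", "payload": {"increments": [[0.016,0.006,0.06,0,0,0,0.3],[0,0,0.2,0,0,0,0.3],[0,0,0.2,0,0,0,0.3],[0,0,0.18,0,0,0,0.3],[-0.1,0,0,0,0,0,0.3],[-0.13,0,0,0,0,0,0.3],[-0.13,0,0,0,0,0,0.3],[-0.13,0,0,0,0,0,0.3],[-0.13,0,0,0,0,0,0.3]]}}

```text
clock: 20.3
tool_pos: [0.4223, 0.1832, 0.1953]
tcp_rot: [3.142, -0.002, -3.043]
contact_force: [-1.9, 0.2, -1.4]
gripper_width: 0.349
grip_force: 1.1
```

Emit:
{"api": "send_rows", "payload": {"increments": [[-0.13,0,0,0,0,0,0.3],[-0.1,0,0,0,0,0,0.3],[-0.1,0,0,0,0,0,0.3],[-0.1,0,0,0,0,0,0.3],[-0.05,0,0,0,0,0,0.3],[-0.05,0,0,0,0,0,0.3],[0,0,0,0,0,0,0.3]]}}

```text
clock: 21.0
tool_pos: [0.4857, 0.1896, 0.1958]
tcp_rot: [3.141, 0.001, -3.043]
contact_force: [-1.5, 0.4, 0.6]
gripper_width: 0.353
grip_force: 0.8
```

```bash
python3 - <<'E'
from h import *
o=get_obs(); print(o['tool_pos'],w(B,(-.014,0,.195)),o['contact_force'])
im=camera('top'); s=camera('side')
a=cv2.resize(im[90:270,160:300],None,fx=3,fy=3); b=cv2.resize(s[120:220,180:300],None,fx=3,fy=3)
c=np.zeros((540,780,3),np.uint8); c[:,:420]=a; c[:300,420:]=b
cv2.imwrite('pics/t4.png',c)
E
```

```text
[0.4857 0.1896 0.1958] [0.4847 0.1893 0.195 ] [-1.5336  0.3768  0.5607]
```

View pics/t4.png

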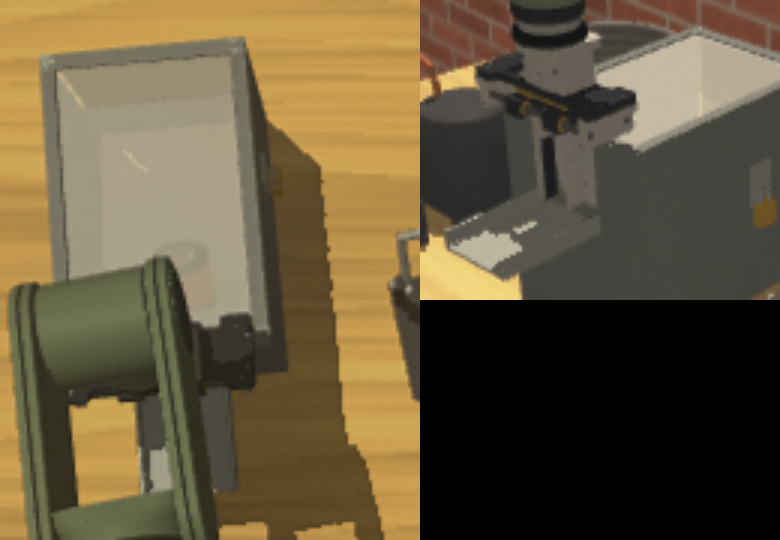

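The spool is through the opening but still standing on the floor's end (seen through the roof at (185,270)); flap is open against it. Tilt the fingertips forward 30° and push on.

Emit:
{"api": "send_rows", "payload": {"increments": [[0,0,0,0,-0.25,0,0.3],[0,0,0,0,-0.25,0,0.3],[0,0,0,0,-0.25,0,0.3],[0,0,0,0,-0.25,0,0.3],[0,0,0,0,0,0,0.3]]}}

```text
clock: 21.6
tool_pos: [0.479, 0.1885, 0.1904]
tcp_rot: [-3.14, 0.516, -3.041]
contact_force: [-0.7, -0.7, -1.0]
gripper_width: 0.355
grip_force: 0.0
```

Emit:
{"api": "send_rows", "payload": {"increments": [[-0.044,0,0.049,0,0,0,0.3],[-0.044,0,0.049,0,0,0,0.3],[-0.044,0,0.049,0,0,0,0.3],[-0.044,0,0.049,0,0,0,0.3],[0,0,0,0,0,0,0.3]]}}

```text
clock: 22.1
tool_pos: [0.5166, 0.1923, 0.1853]
tcp_rot: [-3.142, 0.523, -3.043]
contact_force: [0.3, -0.6, -0.0]
gripper_width: 0.348
grip_force: 0.1
```

```bash
python3 - <<'E'
from h import *
o=get_obs(); print(o['tool_pos'],w(B,(0.017,0,.185)),o['contact_force'],o['tcp_rot'],o['q'])
im=camera('top'); s=camera('side')
a=cv2.resize(im[90:270,160:300],None,fx=3,fy=3); b=cv2.resize(s[120:220,180:300],None,fx=3,fy=3)
c=np.zeros((540,780,3),np.uint8); c[:,:420]=a; c[:300,420:]=b
cv2.imwrite('pics/t5.png',c)
E
```

```text
[0.5166 0.1923 0.1853] [0.5155 0.1923 0.185 ] [ 0.3103 -0.6006 -0.047 ] [-3.1415  0.5232 -3.0433] [ 0.2406 -0.0787  2.0385 -0.115   0.6662 -1.3568]
```

View pics/t5.png

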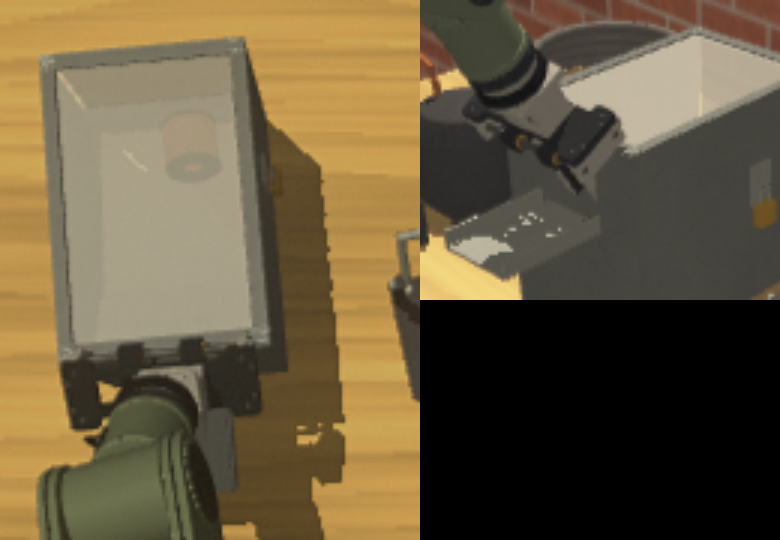

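The spool has tipped and slid to the back of the box (190,150). Withdraw: untilt while backing out, then up.

Emit:
{"api": "send_rows", "payload": {"increments": [[0.1,0,-0.08,0,0,0,0.3],[0.1,0,-0.08,0,0,0,0.3],[0.15,0,-0.08,0,0,0,0.3],[0.1,0,0,0,0.25,0,0.3],[0.1,0,0,0,0.25,0,0.3],[0.1,0,0,0,0.25,0,0.3],[0.1,0,0,0,0.25,0,0.3],[0.2,0,0,0,0,0,0.3],[0.2,0,0,0,0,0,0.3],[0.1,0,0,0,0,0,0.3]]}}

```text
clock: 23.2
tool_pos: [0.3607, 0.1773, 0.1752]
tcp_rot: [3.141, 0.004, -3.042]
contact_force: [1.7, 0.7, 2.9]
gripper_width: 0.35
grip_force: 1.2
```

Emit:
{"api": "send_rows", "payload": {"increments": [[0,0,-0.2,0,0,0,0.3],[0,0,-0.25,0,0,0,0.3],[0,0,-0.25,0,0,0,0.3],[0,0,-0.1,0,0,0,-1],[0,0,0,0,0,0,-1]]}}

```text
clock: 23.7
tool_pos: [0.3607, 0.1773, 0.2716]
tcp_rot: [3.141, 0.004, -3.042]
contact_force: [0.2, -0.0, 0.5]
gripper_width: 0.482
grip_force: 0.0
```

```bash
cat >> h.py <<'E'
def copper(name):
    im=camera(name); cal=get_calibration(name)
    hsv=cv2.cvtColor(im,cv2.COLOR_BGR2HSV); b,g,r=[im[...,i].astype(int) for i in range(3)]
    m=((hsv[...,0]<12)&(hsv[...,1]>110)&(r>55)).astype(np.uint8)
    return im,cal,m
def flap():
    """mean brightness/hue in side image of projected flap area"""
    im=camera('side'); cal=get_calibration('side')
    q=proj(cal,[w(B,(0,s*.03,z)) for s,z in ((1,.175),(1,.235),(-1,.235),(-1,.175))]).astype(np.int32)
    m=np.zeros(im.shape[:2],np.uint8); cv2.fillPoly(m,[q],1); v=im[m>0]; return v.mean(0).round(1),v.std(0).round(1)
def spools():
    im,cal,m=copper('side')
    k,lab,st,ce=cv2.connectedComponentsWithStats(m)
    bl=[(ce[i].round(1).tolist(),int(st[i,4])) for i in range(1,k) if st[i,4]>60 and 180<ce[i][0]<430 and 150<ce[i][1]<340]
    print('blobs',bl)
    for n,l in dict(a=(0,.12,.042),b=(0,.04,.042),c=(0,-.04,.042),d=(0,-.12,.042),tray=(-.097,0,.18)).items():
        print(n,proj(cal,w(B if n=='tray' else S,l))[0].round(1))
E
python3 - <<'E'
from h import *
o=get_obs(); print(o['clock'],o['tool_pos'],o['tcp_rot']); spools(); print(flap())
s0=cv2.imread('pics/side0.png')
y=np.pi/2+S[2]-np.pi/4
segs([(w(S,(0,.04,.27)),y),(w(S,(0,.04,.16)),y),(w(S,(0,.04,.045)),y)],step=.04)
E
```

```text
23.7 [0.3607 0.1773 0.2716] [ 3.141   0.004  -3.0425]
blobs [([384.8, 154.9], 351), ([323.6, 156.0], 185), ([366.3, 161.0], 311), ([349.5, 166.9], 276), ([422.1, 168.8], 445), ([334.5, 169.9], 100), ([400.8, 174.7], 381), ([381.3, 180.3], 339), ([364.1, 182.9], 128), ([417.2, 195.3], 415), ([397.5, 197.6], 151), ([319.5, 266.3], 257), ([343.8, 276.8], 292), ([369.6, 288.3], 282)]
a [297.2 251.7]
b [320.  261.3]
c [344.5 271.5]
d [370.6 282.5]
tray [206.6 194.2]
(array([ 90. , 100.9, 105.5]), array([1.2, 1.4, 1.5]))
turn z 18 x 0.237
shift 10 x [-0.153  0.288 -0.001]
shift 3 x [0.    0.    0.306]
shift 3 x [0.    0.    0.319]
```

Emit:
{"api": "send_rows", "payload": {"increments": [[0,0,0,0,0,0.237,-1],[0,0,0,0,0,0.237,-1],[0,0,0,0,0,0.237,-1],[0,0,0,0,0,0.237,-1],[0,0,0,0,0,0.237,-1],[0,0,0,0,0,0.237,-1],[0,0,0,0,0,0.237,-1],[0,0,0,0,0,0.237,-1],[0,0,0,0,0,0.237,-1]]}}

```text
clock: 24.7
tool_pos: [0.3584, 0.1767, 0.2675]
tcp_rot: [-3.137, -0.001, 2.119]
contact_force: [-0.3, 1.2, -0.6]
gripper_width: 1.002
grip_force: 0.0
```

Emit:
{"api": "send_rows", "payload": {"increments": [[0,0,0,0,0,0.237,-1],[0,0,0,0,0,0.237,-1],[0,0,0,0,0,0.237,-1],[0,0,0,0,0,0.237,-1],[0,0,0,0,0,0.237,-1],[0,0,0,0,0,0.237,-1],[0,0,0,0,0,0.237,-1],[0,0,0,0,0,0.237,-1],[0,0,0,0,0,0.237,-1]]}}

```text
clock: 25.6
tool_pos: [0.3584, 0.1767, 0.2675]
tcp_rot: [-3.138, 0.004, 1.002]
contact_force: [1.0, -0.7, 0.0]
gripper_width: 1.0
grip_force: 0.0
```

Emit:
{"api": "send_rows", "payload": {"increments": [[-0.153,0.288,0,0,0,0,-1],[-0.153,0.288,0,0,0,0,-1],[-0.153,0.288,0,0,0,0,-1],[-0.153,0.288,0,0,0,0,-1],[-0.153,0.288,0,0,0,0,-1],[-0.153,0.288,0,0,0,0,-1],[-0.153,0.288,0,0,0,0,-1],[-0.153,0.288,0,0,0,0,-1],[-0.153,0.288,0,0,0,0,-1],[-0.153,0.288,0,0,0,0,-1]]}}

```text
clock: 26.6
tool_pos: [0.5531, -0.1638, 0.267]
tcp_rot: [-3.137, 0.0, 1.007]
contact_force: [-0.3, 0.4, 0.4]
gripper_width: 1.002
grip_force: 0.0
```

Emit:
{"api": "send_rows", "payload": {"increments": [[0,0,0,0,0,0,-1],[0,0,0,0,0,0,-1],[0,0,0.25,0,0,0,-1],[0,0,0.3,0,0,0,-1],[0,0,0.2,0,0,0,-1],[0,0,0,0,0,0,-1],[0,0,0,0,0,0,-1]]}}

```text
clock: 27.3
tool_pos: [0.5531, -0.1616, 0.1797]
tcp_rot: [-3.14, 0.0, 1.008]
contact_force: [-0.5, -0.4, 0.8]
gripper_width: 1.0
grip_force: 0.0
```

```bash
python3 - <<'E'
from h import *
o=get_obs(); print(o['tcp_rot']); y=np.pi/2+S[2]-np.pi/4
segs([(w(S,(0,.04,.046)),y)],step=.03)
E
```

```text
[-3.1398  0.      1.0082]
shift 5 x [-0.     0.002  0.223]
```

Emit:
{"api": "send_rows", "payload": {"increments": [[0,0.002,0.223,0,0,0,-1],[0,0.002,0.223,0,0,0,-1],[0,0.002,0.223,0,0,0,-1],[0,0.002,0.223,0,0,0,-1],[0,0.002,0.22,0,0,0,-1],[0,0,0,0,0,0,1],[0,0,0,0,0,0,1],[0,0,0,0,0,0,1],[0,0,0,0,0,0,1],[0,0,0,0,0,0,1]]}}

```text
clock: 28.3
tool_pos: [0.5555, -0.1635, 0.0488]
tcp_rot: [3.14, -0.0, 1.007]
contact_force: [-2.6, 1.9, 6.7]
gripper_width: 0.683
grip_force: 30.0
```

Emit:
{"api": "send_rows", "payload": {"increments": [[0,0,0,0,0,0,1],[0,0,0,0,0,0,1],[0,0,-0.1,0,0,0,1],[0,0,-0.2,0,0,0,1]]}}

```text
clock: 28.7
tool_pos: [0.5529, -0.1627, 0.0814]
tcp_rot: [-3.137, 0.001, 1.007]
contact_force: [0.2, 0.9, -3.9]
gripper_width: 0.691
grip_force: 30.0
```

Emit:
{"api": "send_rows", "payload": {"increments": [[0,0,-0.2,0,0,0,1],[0,0,-0.25,0,0,0,1],[0,0,-0.25,0,0,0,1],[0,0,-0.25,0,0,0,1],[0,0,-0.25,0,0,0,1],[0,0,-0.2,0,0,0,1],[0,0,0,0,0,0,1],[0,0,0,0,0,0,1]]}}

```text
clock: 29.5
tool_pos: [0.5547, -0.1635, 0.2507]
tcp_rot: [3.141, -0.0, 1.007]
contact_force: [-0.4, 0.2, -2.8]
gripper_width: 0.685
grip_force: 30.0
```

```bash
python3 - <<'E'
from h import *
y=np.pi/2+B[2]; spools(); p=get_obs()['tool_pos']; q=w(B,(-.097,0,.25)); 
im,cal,m=copper('side'); print('held expects',proj(cal,p+[0,0,-.003]))
segs([(w(B,(-.097,-.2,.25)),y),(q,y)])
E
```

```text
blobs [([384.8, 154.9], 350), ([341.4, 150.3], 85), ([370.9, 162.4], 212), ([422.0, 168.9], 445), ([400.8, 174.7], 382), ([381.3, 180.3], 340), ([364.3, 183.0], 126), ([417.3, 195.3], 412), ([397.3, 197.5], 149), ([323.4, 205.5], 334), ([343.8, 276.8], 295), ([369.5, 288.2], 288)]
a [297.2 251.7]
b [320.  261.3]
c [344.5 271.5]
d [370.6 282.5]
tray [206.6 194.2]
held expects [[323.5723 200.7166]]
turn z 6 x -0.211
shift 7 x [ 0.187 -0.139 -0.002]
shift 7 x [ 0.238  0.    -0.   ]
```

Emit:
{"api": "send_rows", "payload": {"increments": [[0,0,0,0,0,-0.211,1],[0,0,0,0,0,-0.211,1],[0,0,0,0,0,-0.211,1],[0,0,0,0,0,-0.211,1],[0,0,0,0,0,-0.211,1],[0,0,0,0,0,-0.211,1],[0,0,0,0,0,0,1]]}}

```text
clock: 30.3
tool_pos: [0.5537, -0.163, 0.2481]
tcp_rot: [-3.138, -0.002, 1.67]
contact_force: [-0.4, 0.3, -3.5]
gripper_width: 0.686
grip_force: 30.0
```

Emit:
{"api": "send_rows", "payload": {"increments": [[0.187,-0.139,0,0,0,0,1],[0.187,-0.139,0,0,0,0,1],[0.187,-0.139,0,0,0,0,1],[0.187,-0.139,0,0,0,0,1],[0.187,-0.139,0,0,0,0,1],[0.187,-0.139,0,0,0,0,1],[0.187,-0.139,0,0,0,0,1]]}}

```text
clock: 31.0
tool_pos: [0.4215, -0.0178, 0.2494]
tcp_rot: [-3.14, -0.001, 1.667]
contact_force: [0.4, 0.7, -2.2]
gripper_width: 0.688
grip_force: 30.0
```

Emit:
{"api": "send_rows", "payload": {"increments": [[0.238,0,0,0,0,0,1],[0.238,0,0,0,0,0,1],[0.238,0,0,0,0,0,1],[0.238,0,0,0,0,0,1],[0.238,0,0,0,0,0,1],[0.238,0,0,0,0,0,1],[0.238,0,0,0,0,0,1],[0,0,0,0,0,0,1],[0,0,0,0,0,0,1]]}}

```text
clock: 31.9
tool_pos: [0.4026, 0.1803, 0.2496]
tcp_rot: [-3.14, 0.001, 1.67]
contact_force: [-0.1, -1.1, -3.2]
gripper_width: 0.685
grip_force: 30.0
```

```bash
python3 - <<'E'
from h import *
y=np.pi/2+B[2]; spools(); p=get_obs()['tool_pos']
print('held expects',proj(get_calibration('side'),p+[0,0,-.007]))
segs([(w(B,(-.097,0,.25)),y),(w(B,(-.097,0,.189)),y)])
E
```

```text
blobs [([384.7, 154.9], 352), ([323.6, 156.0], 185), ([366.2, 161.0], 312), ([349.5, 166.8], 278), ([422.1, 168.9], 446), ([334.6, 169.9], 102), ([400.8, 174.7], 383), ([206.3, 179.0], 248), ([381.3, 180.3], 343), ([364.3, 183.0], 125), ([417.3, 195.3], 416), ([397.3, 197.5], 152), ([343.8, 276.9], 288), ([369.6, 288.2], 284)]
a [297.2 251.7]
b [320.  261.3]
c [344.5 271.5]
d [370.6 282.5]
tray [206.6 194.2]
held expects [[205.1885 175.9737]]
shift 1 x [ 0.012 -0.005 -0.002]
shift 3 x [0.    0.    0.169]
```

Emit:
{"api": "send_rows", "payload": {"increments": [[0.01,0,0.15,0,0,0,1],[0,0,0.15,0,0,0,1],[0,0,0.1,0,0,0,1],[0,0,0.06,0,0,0,1],[0,0,0.03,0,0,0,1],[0,0,0.02,0,0,0,1],[0,0,0,0,0,0,1],[0,0,0,0,0,0,1]]}}

```text
clock: 32.75
tool_pos: [0.4037, 0.1815, 0.19]
tcp_rot: [3.14, -0.0, 1.67]
contact_force: [0.6, -0.0, -2.3]
gripper_width: 0.689
grip_force: 30.0
```

Emit:
{"api": "send_rows", "payload": {"increments": [[0,0,0.015,0,0,0,1],[0,0,0.012,0,0,0,1],[0,0,0,0,0,0,1],[0,0,0,0,0,0,1]]}}

```text
clock: 33.15
tool_pos: [0.4035, 0.1815, 0.1868]
tcp_rot: [3.141, -0.0, 1.67]
contact_force: [-0.6, -0.2, 1.4]
gripper_width: 0.688
grip_force: 30.0
```

Emit:
{"api": "send_rows", "payload": {"increments": [[0,0,0,0,0,0,-1],[0,0,0,0,0,0,-1],[0,0,0,0,0,0,-1],[0,0,0,0,0,0,-1],[0,0,-0.1,0,0,0,-1],[0,0,-0.2,0,0,0,-1],[0,0,-0.25,0,0,0,-1],[0,0,-0.15,0,0,0,-1],[0,0,0,0,0,0,0.3]]}}

```text
clock: 34.05
tool_pos: [0.4055, 0.1819, 0.2742]
tcp_rot: [3.134, -0.001, 1.67]
contact_force: [0.3, 0.3, 0.0]
gripper_width: 0.943
grip_force: 0.0
```

Emit:
{"api": "send_rows", "payload": {"increments": [[0,-0.25,0,0,0,0,0.3],[0,-0.2,0,0,0,0,0.3],[0,0,0,0,0,-0.25,0.3],[0,0,0,0,0,-0.25,0.3],[0,0,0,0,0,-0.25,0.3],[0,0,0,0,0,-0.25,0.3],[0,0,0,0,0,-0.25,0.3],[0,0,0,0,0,-0.25,0.3]]}}

```text
clock: 34.85
tool_pos: [0.3488, 0.1759, 0.2692]
tcp_rot: [-3.14, -0.001, 2.461]
contact_force: [0.7, -0.1, -0.5]
gripper_width: 0.354
grip_force: 0.0
```

Emit:
{"api": "send_rows", "payload": {"increments": [[0,0,0,0,0,-0.25,0.3],[0,0,0,0,0,-0.25,0.3],[0,0,0,0,0,-0.25,0.3],[0,0,0,0,0,-0.25,0.3],[0,0,0,0,0,-0.25,0.3],[0,0,0,0,0,-0.25,0.3],[0,0,0,0,0,0,0.3],[0,0,0,0,0,0,0.3]]}}

```text
clock: 35.65
tool_pos: [0.3491, 0.176, 0.2695]
tcp_rot: [-3.141, -0.001, -3.045]
contact_force: [1.0, 0.7, -0.8]
gripper_width: 0.35
grip_force: 0.0
```

```bash
python3 - <<'E'
from h import *
y=np.pi+B[2]; spools()
segs([(w(B,(-.152,0,.265)),y),(w(B,(-.152,0,.195)),y),(w(B,(-.014,0,.195)),y)])
E
```

```text
blobs [([384.7, 154.9], 352), ([323.7, 156.1], 184), ([366.3, 161.0], 310), ([349.5, 166.9], 276), ([422.1, 168.9], 444), ([334.5, 169.9], 101), ([400.8, 174.7], 382), ([381.4, 180.3], 340), ([364.3, 183.0], 123), ([417.3, 195.4], 416), ([206.9, 197.1], 251), ([397.3, 197.5], 150), ([343.8, 276.9], 292), ([369.6, 288.2], 280)]
a [297.2 251.7]
b [320.  261.3]
c [344.5 271.5]
d [370.6 282.5]
tray [206.6 194.2]
shift 1 x [ 0.015 -0.001  0.039]
shift 3 x [-0.     0.     0.194]
shift 5 x [-0.23  0.   -0.  ]
```

Spool b is standing on the tray (blob (207,197), as expected). Same push.

Emit:
{"api": "send_rows", "payload": {"increments": [[0.015,0,0.04,0,0,0,0.3],[0,0,0.2,0,0,0,0.3],[0,0,0.2,0,0,0,0.3],[0,0,0.18,0,0,0,0.3],[-0.1,0,0,0,0,0,0.3],[-0.13,0,0,0,0,0,0.3],[-0.13,0,0,0,0,0,0.3],[-0.13,0,0,0,0,0,0.3],[-0.13,0,0,0,0,0,0.3]]}}

```text
clock: 36.6
tool_pos: [0.4229, 0.1834, 0.1963]
tcp_rot: [3.142, -0.0, -3.043]
contact_force: [-1.1, -0.0, -1.5]
gripper_width: 0.348
grip_force: 0.7
```

Emit:
{"api": "send_rows", "payload": {"increments": [[-0.13,0,0,0,0,0,0.3],[-0.1,0,0,0,0,0,0.3],[-0.1,0,0,0,0,0,0.3],[-0.1,0,0,0,0,0,0.3],[-0.05,0,0,0,0,0,0.3],[-0.05,0,0,0,0,0,0.3],[0,0,0,0,0,0,0.3]]}}

```text
clock: 37.3
tool_pos: [0.4857, 0.1896, 0.196]
tcp_rot: [3.142, 0.001, -3.043]
contact_force: [0.5, 0.4, 0.1]
gripper_width: 0.354
grip_force: 0.3
```

Emit:
{"api": "send_rows", "payload": {"increments": [[0,0,0,0,-0.25,0,0.3],[0,0,0,0,-0.25,0,0.3],[0,0,0,0,-0.25,0,0.3],[0,0,0,0,-0.25,0,0.3],[0,0,0,0,0,0,0.3]]}}

```text
clock: 37.8
tool_pos: [0.4792, 0.1887, 0.191]
tcp_rot: [-3.14, 0.516, -3.04]
contact_force: [-0.4, 0.3, 0.1]
gripper_width: 0.35
grip_force: 0.0
```

Emit:
{"api": "send_rows", "payload": {"increments": [[-0.044,0,0.049,0,0,0,0.3],[-0.044,0,0.049,0,0,0,0.3],[-0.044,0,0.049,0,0,0,0.3],[-0.044,0,0.049,0,0,0,0.3],[0,0,0,0,0,0,0.3],[0,0,0,0,0,0,0.3],[0,0,0,0,0,0,0.3]]}}

```text
clock: 38.5
tool_pos: [0.5149, 0.1924, 0.1857]
tcp_rot: [-3.141, 0.523, -3.043]
contact_force: [-0.6, 0.6, -0.6]
gripper_width: 0.352
grip_force: 0.1
```

```bash
python3 - <<'E'
from h import *
o=get_obs(); print(o['tool_pos'],o['contact_force'])
im=camera('top'); cv2.imwrite('pics/t6.png',cv2.resize(im[90:270,160:300],None,fx=3,fy=3))
E
```

```text
[0.5149 0.1924 0.1857] [-0.5871  0.5817 -0.5965]
```

View pics/t6.png

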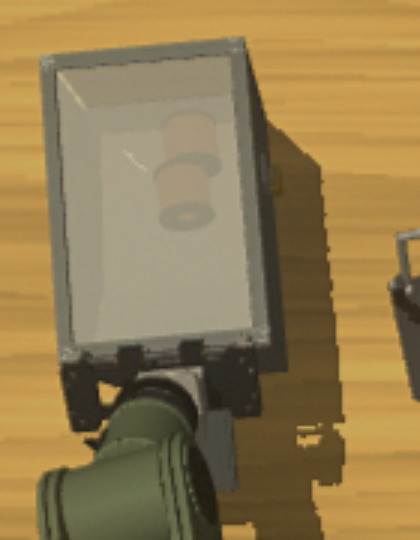

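Both spools lie in the box ((188,140) and (185,195)). Withdraw and go for c.

Emit:
{"api": "send_rows", "payload": {"increments": [[0.1,0,-0.08,0,0,0,0.3],[0.1,0,-0.08,0,0,0,0.3],[0.15,0,-0.08,0,0,0,0.3],[0.1,0,-0.04,0,0.25,0,0.3],[0.1,0,-0.04,0,0.25,0,0.3],[0.1,0,-0.03,0,0.25,0,0.3],[0.1,0,0,0,0.25,0,0.3],[0.2,0,0,0,0,0,0.3],[0.2,0,0,0,0,0,0.3],[0.1,0,0,0,0,0,0.3]]}}

```text
clock: 39.55
tool_pos: [0.3533, 0.1764, 0.1862]
tcp_rot: [-3.141, -0.001, -3.042]
contact_force: [-0.5, -0.4, 1.1]
gripper_width: 0.353
grip_force: 0.0
```

Emit:
{"api": "send_rows", "payload": {"increments": [[0,0,-0.2,0,0,0,0.3],[0,0,-0.25,0,0,0,0.3],[0,0,-0.2,0,0,0,-1],[0,0,0,0,0,0.237,-1],[0,0,0,0,0,0.237,-1],[0,0,0,0,0,0.237,-1],[0,0,0,0,0,0.237,-1],[0,0,0,0,0,0.237,-1],[0,0,0,0,0,0.237,-1]]}}

```text
clock: 40.45
tool_pos: [0.355, 0.1767, 0.2652]
tcp_rot: [3.14, 0.001, 2.491]
contact_force: [0.5, 0.4, 1.8]
gripper_width: 0.907
grip_force: 0.0
```

Emit:
{"api": "send_rows", "payload": {"increments": [[0,0,0,0,0,0.237,-1],[0,0,0,0,0,0.237,-1],[0,0,0,0,0,0.237,-1],[0,0,0,0,0,0.237,-1],[0,0,0,0,0,0.237,-1],[0,0,0,0,0,0.237,-1]]}}

```text
clock: 41.05
tool_pos: [0.3549, 0.1767, 0.2652]
tcp_rot: [3.139, -0.0, 1.747]
contact_force: [-0.5, 0.5, 0.5]
gripper_width: 0.993
grip_force: 0.0
```

Emit:
{"api": "send_rows", "payload": {"increments": [[0,0,0,0,0,0.237,-1],[0,0,0,0,0,0.237,-1],[0,0,0,0,0,0.237,-1],[0,0,0,0,0,0.237,-1],[0,0,0,0,0,0.237,-1],[0,0,0,0,0,0.237,-1],[0,0,0,0,0,0,-1]]}}

```text
clock: 41.75
tool_pos: [0.3549, 0.1767, 0.2652]
tcp_rot: [3.14, -0.001, 1.007]
contact_force: [0.1, -0.6, -0.7]
gripper_width: 0.999
grip_force: 0.0
```

```bash
python3 - <<'E'
from h import *
o=get_obs(); print(o['tcp_rot']); y=np.pi/2+S[2]-np.pi/4; spools(); print(flap())
segs([(w(S,(0,-.04,.265)),y),(w(S,(0,-.04,.18)),y)],step=.04)
E
```

```text
[ 3.1402 -0.0014  1.0074]
blobs [([384.7, 154.9], 353), ([323.7, 156.1], 184), ([366.3, 161.0], 310), ([349.6, 166.9], 277), ([422.1, 168.9], 442), ([334.6, 169.9], 99), ([400.8, 174.7], 382), ([381.4, 180.3], 339), ([364.0, 182.9], 131), ([417.3, 195.4], 416), ([397.3, 197.5], 148), ([343.7, 276.9], 288), ([369.5, 288.2], 282)]
a [297.2 251.7]
b [320.  261.3]
c [344.5 271.5]
d [370.6 282.5]
tray [206.6 194.2]
(array([ 90.3, 101.1, 105.8]), array([1.3, 1.5, 1.5]))
shift 12 x [-0.165  0.282  0.   ]
shift 3 x [0.    0.    0.236]
```

Emit:
{"api": "send_rows", "payload": {"increments": [[-0.165,0.282,0,0,0,0,-1],[-0.165,0.282,0,0,0,0,-1],[-0.165,0.282,0,0,0,0,-1],[-0.165,0.282,0,0,0,0,-1],[-0.165,0.282,0,0,0,0,-1],[-0.165,0.282,0,0,0,0,-1],[-0.165,0.282,0,0,0,0,-1],[-0.165,0.282,0,0,0,0,-1],[-0.165,0.282,0,0,0,0,-1],[-0.165,0.282,0,0,0,0,-1]]}}

```text
clock: 42.85
tool_pos: [0.5356, -0.1732, 0.2648]
tcp_rot: [3.141, -0.0, 1.009]
contact_force: [0.4, 0.2, 0.0]
gripper_width: 1.001
grip_force: 0.0
```

Emit:
{"api": "send_rows", "payload": {"increments": [[-0.165,0.282,0,0,0,0,-1],[-0.165,0.282,0,0,0,0,-1],[0,0,0,0,0,0,-1],[0,0,0.25,0,0,0,-1],[0,0,0.25,0,0,0,-1],[0,0,0.2,0,0,0,-1],[0,0,0,0,0,0,-1],[0,0,0,0,0,0,-1]]}}

```text
clock: 43.65
tool_pos: [0.5709, -0.2407, 0.1809]
tcp_rot: [-3.141, -0.0, 1.008]
contact_force: [0.0, -0.4, 0.1]
gripper_width: 1.001
grip_force: 0.0
```

```bash
python3 - <<'E'
from h import *
o=get_obs(); print(o['tcp_rot']); y=np.pi/2+S[2]-np.pi/4
segs([(w(S,(0,-.04,.046)),y)],step=.03)
E
```

```text
[-3.141  -0.0001  1.0083]
shift 5 x [0.001 0.001 0.225]
```

Emit:
{"api": "send_rows", "payload": {"increments": [[0,0,0.225,0,0,0,-1],[0,0,0.225,0,0,0,-1],[0,0,0.225,0,0,0,-1],[0,0,0.225,0,0,0,-1],[0,0,0.225,0,0,0,-1],[0,0,0,0,0,0,1],[0,0,0,0,0,0,1],[0,0,0,0,0,0,1],[0,0,0,0,0,0,1],[0,0,0,0,0,0,1]]}}

```text
clock: 44.65
tool_pos: [0.5716, -0.2415, 0.0482]
tcp_rot: [3.14, -0.0, 1.007]
contact_force: [-2.9, 2.0, 5.4]
gripper_width: 0.691
grip_force: 30.0
```

Emit:
{"api": "send_rows", "payload": {"increments": [[0,0,0,0,0,0,1],[0,0,0,0,0,0,1],[0,0,-0.1,0,0,0,1],[0,0,-0.2,0,0,0,1]]}}

```text
clock: 45.05
tool_pos: [0.5689, -0.2401, 0.0801]
tcp_rot: [-3.136, 0.0, 1.007]
contact_force: [0.1, -0.0, -4.2]
gripper_width: 0.684
grip_force: 30.0
```

Emit:
{"api": "send_rows", "payload": {"increments": [[0,0,-0.2,0,0,0,1],[0,0,-0.25,0,0,0,1],[0,0,-0.25,0,0,0,1],[0,0,-0.25,0,0,0,1],[0,0,-0.25,0,0,0,1],[0,0,-0.2,0,0,0,1],[0,0,0,0,0,0,1],[0,0,0,0,0,0,1]]}}

```text
clock: 45.85
tool_pos: [0.5708, -0.2412, 0.2497]
tcp_rot: [3.141, 0.0, 1.007]
contact_force: [-0.5, -0.2, -4.2]
gripper_width: 0.69
grip_force: 30.0
```

```bash
python3 - <<'E'
from h import *
y=np.pi/2+B[2]; spools(); p=get_obs()['tool_pos']
print('held expects',proj(get_calibration('side'),p+[0,0,-.007]))
segs([(w(B,(-.097,-.2,.25)),y),(w(B,(-.097,0,.25)),y)],step=.035)
E
```

```text
blobs [([386.1, 155.4], 321), ([323.6, 156.0], 184), ([422.1, 168.9], 444), ([404.9, 176.2], 291), ([392.6, 185.2], 92), ([417.2, 195.3], 412), ([397.4, 197.6], 150), ([349.8, 215.0], 377), ([369.6, 288.2], 288)]
a [297.2 251.7]
b [320.  261.3]
c [344.5 271.5]
d [370.6 282.5]
tray [206.6 194.2]
held expects [[349.7095 211.5323]]
turn z 6 x -0.211
shift 8 x [ 0.246 -0.131 -0.002]
shift 6 x [ 0.278  0.    -0.   ]
```

Emit:
{"api": "send_rows", "payload": {"increments": [[0,0,0,0,0,-0.211,1],[0,0,0,0,0,-0.211,1],[0,0,0,0,0,-0.211,1],[0,0,0,0,0,-0.211,1],[0,0,0,0,0,-0.211,1],[0,0,0,0,0,-0.211,1],[0,0,0,0,0,0,1]]}}

```text
clock: 46.6
tool_pos: [0.5697, -0.2405, 0.2466]
tcp_rot: [-3.137, -0.003, 1.67]
contact_force: [1.1, -0.6, -4.7]
gripper_width: 0.69
grip_force: 30.0
```

Emit:
{"api": "send_rows", "payload": {"increments": [[0.246,-0.131,0,0,0,0,1],[0.246,-0.131,0,0,0,0,1],[0.246,-0.131,0,0,0,0,1],[0.246,-0.131,0,0,0,0,1],[0.246,-0.131,0,0,0,0,1],[0.246,-0.131,0,0,0,0,1],[0.246,-0.131,0,0,0,0,1],[0.246,-0.131,0,0,0,0,1]]}}

```text
clock: 47.4
tool_pos: [0.4207, -0.0175, 0.2483]
tcp_rot: [-3.139, -0.001, 1.667]
contact_force: [0.7, 0.8, -3.6]
gripper_width: 0.69
grip_force: 30.0
```

Emit:
{"api": "send_rows", "payload": {"increments": [[0.278,0,0,0,0,0,1],[0.278,0,0,0,0,0,1],[0.278,0,0,0,0,0,1],[0.278,0,0,0,0,0,1],[0.278,0,0,0,0,0,1],[0.278,0,0,0,0,0,1],[0,0,0,0,0,0,1],[0,0,0,0,0,0,1],[0,0,0,0,0,0,1]]}}

```text
clock: 48.3
tool_pos: [0.4023, 0.1797, 0.2489]
tcp_rot: [-3.14, 0.001, 1.668]
contact_force: [-0.6, -0.3, -4.1]
gripper_width: 0.688
grip_force: 30.0
```

```bash
python3 - <<'E'
from h import *
y=np.pi/2+B[2]; spools(); p=get_obs()['tool_pos']
print('held expects',proj(get_calibration('side'),p+[0,0,-.007]))
segs([(w(B,(-.097,0,.25)),y),(w(B,(-.097,0,.189)),y)])
E
```

```text
blobs [([384.8, 154.9], 351), ([323.6, 156.0], 185), ([366.3, 161.0], 310), ([349.5, 166.9], 276), ([422.1, 168.8], 444), ([334.6, 169.9], 101), ([400.8, 174.7], 381), ([206.4, 179.2], 255), ([381.4, 180.3], 338), ([364.2, 183.0], 126), ([417.2, 195.3], 415), ([397.3, 197.5], 148), ([369.6, 288.3], 284)]
a [297.2 251.7]
b [320.  261.3]
c [344.5 271.5]
d [370.6 282.5]
tray [206.6 194.2]
held expects [[205.1753 176.2074]]
shift 1 x [ 0.014 -0.003 -0.007]
shift 3 x [0.    0.    0.169]
```

Emit:
{"api": "send_rows", "payload": {"increments": [[0.013,0,0.15,0,0,0,1],[0,0,0.15,0,0,0,1],[0,0,0.1,0,0,0,1],[0,0,0.06,0,0,0,1],[0,0,0.03,0,0,0,1],[0,0,0.02,0,0,0,1],[0,0,0.01,0,0,0,1],[0,0,0.01,0,0,0,1],[0,0,0,0,0,0,1]]}}

```text
clock: 49.25
tool_pos: [0.4028, 0.1821, 0.1864]
tcp_rot: [3.141, -0.0, 1.67]
contact_force: [-0.2, -0.2, -4.6]
gripper_width: 0.691
grip_force: 30.0
```

Emit:
{"api": "send_rows", "payload": {"increments": [[0,0,0.007,0,0,0,1],[0,0,0,0,0,0,1],[0,0,0,0,0,0,1]]}}

```text
clock: 49.55
tool_pos: [0.4029, 0.1822, 0.1861]
tcp_rot: [3.141, -0.0, 1.67]
contact_force: [-2.2, -1.4, 3.8]
gripper_width: 0.687
grip_force: 30.0
```

Seated. Release and set up the push.

Emit:
{"api": "send_rows", "payload": {"increments": [[0,0,0,0,0,0,-1],[0,0,0,0,0,0,-1],[0,0,0,0,0,0,-1],[0,0,0,0,0,0,-1],[0,0,-0.1,0,0,0,-1],[0,0,-0.2,0,0,0,-1],[0,0,-0.25,0,0,0,-1],[0,0,-0.15,0,0,0,-1],[0,0,0,0,0,0,0.3]]}}

```text
clock: 50.45
tool_pos: [0.4049, 0.1826, 0.2733]
tcp_rot: [3.134, -0.001, 1.67]
contact_force: [-0.5, 0.4, 0.1]
gripper_width: 0.945
grip_force: 0.0
```

Emit:
{"api": "send_rows", "payload": {"increments": [[0,-0.25,0,0,0,0,0.3],[0,-0.2,0,0,0,0,0.3],[0,0,0,0,0,-0.25,0.3],[0,0,0,0,0,-0.25,0.3],[0,0,0,0,0,-0.25,0.3],[0,0,0,0,0,-0.25,0.3],[0,0,0,0,0,-0.25,0.3],[0,0,0,0,0,-0.25,0.3]]}}

```text
clock: 51.25
tool_pos: [0.3482, 0.1765, 0.2683]
tcp_rot: [-3.14, -0.001, 2.461]
contact_force: [0.3, 1.4, -0.4]
gripper_width: 0.352
grip_force: 0.0
```

Emit:
{"api": "send_rows", "payload": {"increments": [[0,0,0,0,0,-0.25,0.3],[0,0,0,0,0,-0.25,0.3],[0,0,0,0,0,-0.25,0.3],[0,0,0,0,0,-0.25,0.3],[0,0,0,0,0,-0.25,0.3],[0,0,0,0,0,-0.25,0.3],[0,0,0,0,0,0,0.3],[0,0,0,0,0,0,0.3]]}}

```text
clock: 52.05
tool_pos: [0.3484, 0.1766, 0.2686]
tcp_rot: [-3.141, -0.001, -3.045]
contact_force: [-0.2, 0.9, 0.1]
gripper_width: 0.35
grip_force: 0.0
```

```bash
python3 - <<'E'
from h import *
y=np.pi+B[2]; spools()
segs([(w(B,(-.152,0,.265)),y),(w(B,(-.152,0,.195)),y),(w(B,(-.014,0,.195)),y)])
E
```

```text
blobs [([384.7, 154.9], 351), ([323.6, 156.0], 186), ([366.3, 161.0], 310), ([349.5, 166.9], 277), ([422.1, 168.9], 444), ([334.5, 169.9], 101), ([400.8, 174.7], 382), ([381.4, 180.3], 339), ([364.2, 183.0], 127), ([417.4, 195.4], 415), ([206.5, 197.1], 263), ([397.4, 197.5], 151), ([369.5, 288.3], 283)]
a [297.2 251.7]
b [320.  261.3]
c [344.5 271.5]
d [370.6 282.5]
tray [206.6 194.2]
shift 1 x [ 0.01  -0.006  0.031]
shift 3 x [-0.     0.     0.194]
shift 5 x [-0.23  0.   -0.  ]
```

Emit:
{"api": "send_rows", "payload": {"increments": [[0.01,-0.006,0.03,0,0,0,0.3],[0,0,0.2,0,0,0,0.3],[0,0,0.2,0,0,0,0.3],[0,0,0.18,0,0,0,0.3],[-0.1,0,0,0,0,0,0.3],[-0.13,0,0,0,0,0,0.3],[-0.13,0,0,0,0,0,0.3],[-0.13,0,0,0,0,0,0.3],[-0.13,0,0,0,0,0,0.3]]}}

```text
clock: 53.0
tool_pos: [0.4226, 0.1832, 0.1964]
tcp_rot: [-3.142, -0.001, -3.043]
contact_force: [-2.2, -0.6, -0.8]
gripper_width: 0.352
grip_force: 1.0
```

Emit:
{"api": "send_rows", "payload": {"increments": [[-0.13,0,0,0,0,0,0.3],[-0.1,0,0,0,0,0,0.3],[-0.1,0,0,0,0,0,0.3],[-0.1,0,0,0,0,0,0.3],[-0.05,0,0,0,0,0,0.3],[-0.05,0,0,0,0,0,0.3],[0,0,0,0,0,0,0.3]]}}

```text
clock: 53.7
tool_pos: [0.4857, 0.1896, 0.1967]
tcp_rot: [3.141, 0.0, -3.043]
contact_force: [-1.6, -0.4, 1.3]
gripper_width: 0.35
grip_force: 1.0
```

Emit:
{"api": "send_rows", "payload": {"increments": [[0,0,0,0,-0.25,0,0.3],[0,0,0,0,-0.25,0,0.3],[0,0,0,0,-0.25,0,0.3],[0,0,0,0,-0.25,0,0.3],[0,0,0,0,0,0,0.3]]}}

```text
clock: 54.2
tool_pos: [0.4795, 0.1887, 0.1915]
tcp_rot: [-3.14, 0.516, -3.041]
contact_force: [-1.0, -0.9, -0.4]
gripper_width: 0.353
grip_force: 0.0
```

Emit:
{"api": "send_rows", "payload": {"increments": [[-0.044,0,0.049,0,0,0,0.3],[-0.044,0,0.049,0,0,0,0.3],[-0.044,0,0.049,0,0,0,0.3],[-0.044,0,0.049,0,0,0,0.3],[0,0,0,0,0,0,0.3],[0,0,0,0,0,0,0.3],[0,0,0,0,0,0,0.3]]}}

```text
clock: 54.9
tool_pos: [0.5149, 0.1924, 0.186]
tcp_rot: [-3.141, 0.523, -3.042]
contact_force: [0.1, 0.5, -0.7]
gripper_width: 0.35
grip_force: 0.1
```

```bash
python3 - <<'E'
from h import *
o=get_obs(); print(o['tool_pos'],o['contact_force'])
im=camera('top'); cv2.imwrite('pics/t7.png',im)
t0=cv2.imread('pics/top0.png').astype(int); d=np.abs(im.astype(int)-t0).sum(2)
# difference-with-empty inside roof window
m=np.zeros(d.shape,np.uint8); cv2.fillPoly(m,[proj(get_calibration('top'),[w(B,p) for p in ((.01,.085,.252),(.29,.085,.252),(.29,-.085,.252),(.01,-.085,.252))]).astype(np.int32)],1)
b=((d>30)&(m>0)).astype(np.uint8); k,l,s,c=cv2.connectedComponentsWithStats(b); print([(s[i].tolist(),c[i].round(0)) for i in range(1,k) if s[i,4]>30])
r=cv2.resize((b*255)[100:210,170:255],None,fx=.5,fy=.5,interpolation=cv2.INTER_AREA)
for row in r: print(''.join('#' if v>127 else '.' for v in row))
E
```

```text
[0.5149 0.1924 0.186 ] [ 0.0899  0.4611 -0.7081]
[]
..........................................
..........................................
..........................................
..........................................
..........................................
..........................................
..........................................
..........................................
..........................................
......#...................................
..........................................
..........................................
.....#......................#.............
..........................................
.........................##......#........
............#..........#####.#............
..........................................
................#...#.....................
..............###.........................
....................#.....................
...............#...#......................
...........#....##...#....................
............#.....###.....................
.............#....#.......................
................
[... 616 characters left out ...]
............
................#.........................
.................##...............#.......
.......................#..................
..........................................
..........................................
..........................................
...........................#..............
..........................................
..........................................
..........................................
..........................................
..........................................
..........................##..............
..........................................
..........................................
..........................................
```

Emit:
{"api": "send_rows", "payload": {"increments": [[0.1,0,-0.08,0,0,0,0.3],[0.1,0,-0.08,0,0,0,0.3],[0.15,0,-0.08,0,0,0,0.3],[0.1,0,-0.04,0,0.25,0,0.3],[0.1,0,-0.04,0,0.25,0,0.3],[0.1,0,-0.03,0,0.25,0,0.3],[0.1,0,0,0,0.25,0,0.3],[0.2,0,0,0,0,0,0.3],[0.2,0,0,0,0,0,0.3],[0.1,0,0,0,0,0,0.3]]}}

```text
clock: 55.95
tool_pos: [0.3534, 0.1764, 0.1866]
tcp_rot: [-3.142, -0.001, -3.042]
contact_force: [0.4, 0.3, -0.4]
gripper_width: 0.35
grip_force: 0.0
```

Emit:
{"api": "send_rows", "payload": {"increments": [[0,0,-0.2,0,0,0,0.3],[0,0,-0.25,0,0,0,0.3],[0,0,-0.2,0,0,0,-1],[0,0,0,0,0,0.21,-1],[0,0,0,0,0,0.21,-1],[0,0,0,0,0,0.21,-1],[0,0,0,0,0,0.21,-1],[0,0,0,0,0,0.21,-1],[0,0,0,0,0,0.21,-1],[0,0,0,0,0,0,-1]]}}

```text
clock: 56.95
tool_pos: [0.355, 0.1767, 0.2655]
tcp_rot: [3.14, 0.001, 2.581]
contact_force: [0.7, 0.4, 0.2]
gripper_width: 0.985
grip_force: 0.0
```

```bash
python3 - <<'E'
from h import *
o=get_obs(); print(o['tcp_rot']); y=np.pi/2+S[2]+np.pi/4; spools(); print(flap())
im=camera('top'); cv2.imwrite('pics/t8.png',im)
t0=cv2.imread('pics/top0.png').astype(np.float32); d=np.abs(cv2.GaussianBlur(im.astype(np.float32)-t0,(5,5),0)).max(2)
r=cv2.resize(d[100:215,170:255],None,fx=.5,fy=.4,interpolation=cv2.INTER_AREA)
for row in r: print(''.join('#' if v>12 else '+' if v>6 else '.' for v in row))
segs([(w(S,(0,-.12,.265)),y),(w(S,(0,-.12,.18)),y)],step=.04)
E
```

```text
[3.1402 0.0015 2.5813]
blobs [([384.8, 154.9], 351), ([323.7, 156.1], 186), ([366.3, 161.0], 311), ([349.5, 166.9], 279), ([422.1, 168.9], 444), ([334.6, 170.0], 101), ([400.8, 174.7], 383), ([381.4, 180.3], 342), ([364.1, 182.9], 126), ([417.4, 195.4], 415), ([397.4, 197.5], 151), ([369.5, 288.3], 284)]
a [297.2 251.7]
b [320.  261.3]
c [344.5 271.5]
d [370.6 282.5]
tray [206.6 194.2]
(array([ 89.3, 100. , 104.6]), array([1.2, 1.3, 1.4]))
++++++++++++++++++++++++++++++++++++++++++
++++++++++++++++++++++++++++++++++++++++++
++++++++++++++++++++++++++++++++++++++++++
++++++++++++++++++.++++++++++++++++.++++++
+++++..+++++++++++++++++++++++++++...+++++
++++++++++++++++++++++++++++++++++...+++++
+++++++++++++++++++++++++++++++++++..+++++
+++++++++++++++++++++++++++++++++++...++++
+++++++++++++++++++++++++++++++++++...++++
+++++++++++++++++++++++++++++++++++....+++
+++.+++++++++++++++++++++++++++++++....+++
+++.++++++++++++++++++++++##++++++++...+++
+++++++++++++++++++++++######++++++.....++
+++..++++++++++++++++++++++++..++++......+
++++++++++++++++++++++++++++...++++.......
+++++++++++
[... 685 characters left out ...]
++++++++++++++.+++..+++.++++++....
+++++.++++++++++++++++..+++++..+++++++....
++++++++++++++++++++++++.....+++++++++....
+++++..+++++++++++++++++++++++++++++++....
+++++..+++++++++++++++++++++++++++++++....
+++++.+++++++++++++++++++++++++++++++++...
++++++.+++++++++++++++++++++++++++++++....
++++++.+++++++++++++++++++++++++++++++....
++++++.++++++++++++++++++++++++++++++++...
+++++..++++++++++++++++++++++++++++++.+...
+++++..++++++++++++++.....................
+++++++...................................
+++++++...................................
+++++.....................................
+++++++...................................
shift 14 x [-0.275 -0.175  0.   ]
shift 3 x [0.    0.    0.236]
```

Three spools are in line in the box, the flap is shut and the tray is clear. On to d.

Emit:
{"api": "send_rows", "payload": {"increments": [[-0.275,-0.175,0,0,0,0,-1],[-0.275,-0.175,0,0,0,0,-1],[-0.275,-0.175,0,0,0,0,-1],[-0.275,-0.175,0,0,0,0,-1],[-0.275,-0.175,0,0,0,0,-1],[-0.275,-0.175,0,0,0,0,-1],[-0.275,-0.175,0,0,0,0,-1],[-0.275,-0.175,0,0,0,0,-1],[-0.275,-0.175,0,0,0,0,-1],[-0.275,-0.175,0,0,0,0,-1]]}}

```text
clock: 58.1
tool_pos: [0.5232, -0.1784, 0.265]
tcp_rot: [3.141, 0.0, 2.582]
contact_force: [-0.0, -0.0, -0.7]
gripper_width: 1.001
grip_force: 0.0
```

Emit:
{"api": "send_rows", "payload": {"increments": [[-0.275,-0.175,0,0,0,0,-1],[-0.275,-0.175,0,0,0,0,-1],[-0.275,-0.175,0,0,0,0,-1],[-0.275,-0.175,0,0,0,0,-1],[0,0,0.25,0,0,0,-1],[0,0,0.25,0,0,0,-1],[0,0,0.2,0,0,0,-1],[0,0,0,0,0,0,-1],[0,0,0,0,0,0,-1]]}}

```text
clock: 59.0
tool_pos: [0.5897, -0.318, 0.1809]
tcp_rot: [3.142, -0.001, 2.582]
contact_force: [-0.1, -0.1, 1.1]
gripper_width: 0.999
grip_force: 0.0
```

```bash
python3 - <<'E'
from h import *
o=get_obs(); print(o['tcp_rot'],o['q']); y=np.pi/2+S[2]+np.pi/4; spools()
segs([(w(S,(0,-.12,.046)),y)],step=.03)
E
```

```text
[ 3.1416 -0.0008  2.5818] [-0.6236  0.4442  1.3359 -0.      1.3623 -1.6345]
blobs [([414.3, 151.6], 203), ([323.6, 156.0], 185), ([360.8, 158.8], 197), ([349.5, 166.9], 277), ([422.1, 168.9], 443), ([334.6, 170.0], 102), ([409.3, 178.2], 192), ([358.0, 180.2], 72), ([418.3, 195.6], 387), ([405.6, 201.1], 74), ([369.6, 288.1], 290)]
a [297.2 251.7]
b [320.  261.3]
c [344.5 271.5]
d [370.6 282.5]
tray [206.6 194.2]
shift 5 x [ 0.001 -0.     0.227]
```

Emit:
{"api": "send_rows", "payload": {"increments": [[0,0,0.225,0,0,0,-1],[0,0,0.225,0,0,0,-1],[0,0,0.225,0,0,0,-1],[0,0,0.225,0,0,0,-1],[0,0,0.225,0,0,0,-1],[0,0,0,0,0,0,1],[0,0,0,0,0,0,1],[0,0,0,0,0,0,1],[0,0,0,0,0,0,1],[0,0,0,0,0,0,1]]}}

```text
clock: 60.05
tool_pos: [0.5911, -0.3201, 0.0491]
tcp_rot: [-3.14, 0.005, 2.581]
contact_force: [-1.3, -0.8, 7.1]
gripper_width: 0.689
grip_force: 30.0
```

Emit:
{"api": "send_rows", "payload": {"increments": [[0,0,0,0,0,0,1],[0,0,0,0,0,0,1],[0,0,-0.1,0,0,0,1],[0,0,-0.2,0,0,0,1]]}}

```text
clock: 60.45
tool_pos: [0.5885, -0.3182, 0.0793]
tcp_rot: [-3.141, -0.002, 2.58]
contact_force: [1.8, -3.3, -7.4]
gripper_width: 0.689
grip_force: 30.0
```

Emit:
{"api": "send_rows", "payload": {"increments": [[0,0,-0.2,0,0,0,1],[0,0,-0.25,0,0,0,1],[0,0,-0.25,0,0,0,1],[0,0,-0.25,0,0,0,1],[0,0,-0.25,0,0,0,1],[0,0,-0.2,0,0,0,1],[0,0,0,0,0,0,1],[0,0,0,0,0,0,1]]}}

```text
clock: 61.25
tool_pos: [0.5893, -0.3174, 0.2492]
tcp_rot: [3.141, -0.001, 2.581]
contact_force: [-0.3, -0.2, -5.7]
gripper_width: 0.688
grip_force: 30.0
```

```bash
python3 - <<'E'
from h import *
y=np.pi/2+B[2]; spools(); p=get_obs()['tool_pos']
print('held expects',proj(get_calibration('side'),p+[0,0,-.007]))
segs([(w(B,(-.097,-.2,.25)),y),(w(B,(-.097,0,.25)),y)],step=.035)
E
```

```text
blobs [([413.6, 151.0], 226), ([323.7, 156.1], 184), ([359.0, 157.2], 144), ([346.9, 165.9], 224), ([423.4, 169.2], 414), ([334.5, 169.9], 103), ([409.0, 178.0], 198), ([422.1, 196.9], 293), ([372.5, 224.8], 235)]
a [297.2 251.7]
b [320.  261.3]
c [344.5 271.5]
d [370.6 282.5]
tray [206.6 194.2]
held expects [[378.1091 220.9925]]
turn z 7 x 0.249
shift 10 x [ 0.262 -0.114 -0.002]
shift 6 x [ 0.278  0.    -0.   ]
```

Emit:
{"api": "send_rows", "payload": {"increments": [[0,0,0,0,0,0.249,1],[0,0,0,0,0,0.249,1],[0,0,0,0,0,0.249,1],[0,0,0,0,0,0.249,1],[0,0,0,0,0,0.249,1],[0,0,0,0,0,0.249,1],[0,0,0,0,0,0.249,1],[0,0,0,0,0,0,1]]}}

```text
clock: 62.1
tool_pos: [0.5884, -0.3171, 0.2465]
tcp_rot: [-3.137, -0.004, 1.668]
contact_force: [0.4, -0.1, -5.3]
gripper_width: 0.689
grip_force: 30.0
```

Emit:
{"api": "send_rows", "payload": {"increments": [[0.262,-0.114,0,0,0,0,1],[0.262,-0.114,0,0,0,0,1],[0.262,-0.114,0,0,0,0,1],[0.262,-0.114,0,0,0,0,1],[0.262,-0.114,0,0,0,0,1],[0.262,-0.114,0,0,0,0,1],[0.262,-0.114,0,0,0,0,1],[0.262,-0.114,0,0,0,0,1],[0.262,-0.114,0,0,0,0,1],[0.262,-0.114,0,0,0,0,1]]}}

```text
clock: 63.1
tool_pos: [0.4211, -0.0171, 0.2486]
tcp_rot: [-3.139, -0.001, 1.671]
contact_force: [-0.4, 0.4, -5.2]
gripper_width: 0.693
grip_force: 30.0
```

Emit:
{"api": "send_rows", "payload": {"increments": [[0.278,0,0,0,0,0,1],[0.278,0,0,0,0,0,1],[0.278,0,0,0,0,0,1],[0.278,0,0,0,0,0,1],[0.278,0,0,0,0,0,1],[0.278,0,0,0,0,0,1],[0,0,0,0,0,0,1],[0,0,0,0,0,0,1],[0,0,0,0,0,0,1]]}}

```text
clock: 64.0
tool_pos: [0.403, 0.1799, 0.2492]
tcp_rot: [-3.14, 0.001, 1.669]
contact_force: [0.3, 0.3, -4.6]
gripper_width: 0.689
grip_force: 30.0
```

```bash
python3 - <<'E'
from h import *
y=np.pi/2+B[2]; spools(); p=get_obs()['tool_pos']
print('held expects',proj(get_calibration('side'),p+[0,0,-.007]))
segs([(w(B,(-.097,0,.25)),y),(w(B,(-.097,0,.189)),y)])
E
```

```text
blobs [([384.8, 154.9], 350), ([323.6, 156.0], 185), ([366.3, 161.0], 311), ([349.6, 166.9], 277), ([422.1, 168.9], 444), ([334.6, 170.0], 102), ([400.8, 174.7], 380), ([205.8, 178.7], 230), ([381.4, 180.3], 342), ([364.2, 183.0], 127), ([417.2, 195.3], 415), ([397.3, 197.4], 147)]
a [297.2 251.7]
b [320.  261.3]
c [344.5 271.5]
d [370.6 282.5]
tray [206.6 194.2]
held expects [[205.324 176.034]]
shift 1 x [ 0.012 -0.009 -0.005]
shift 3 x [0.    0.    0.169]
```

Emit:
{"api": "send_rows", "payload": {"increments": [[0.012,-0.009,0.15,0,0,0,1],[0,0,0.15,0,0,0,1],[0,0,0.1,0,0,0,1],[0,0,0.06,0,0,0,1],[0,0,0.03,0,0,0,1],[0,0,0.02,0,0,0,1],[0,0,0.01,0,0,0,1],[0,0,0,0,0,0,1],[0,0,0,0,0,0,1]]}}

```text
clock: 64.95
tool_pos: [0.4027, 0.1822, 0.1881]
tcp_rot: [3.141, -0.0, 1.668]
contact_force: [-0.4, -0.0, -4.0]
gripper_width: 0.691
grip_force: 30.0
```

Emit:
{"api": "send_rows", "payload": {"increments": [[0,0,0.008,0,0,0,1],[0,0,0,0,0,0,1],[0,0,0,0,0,0,1]]}}

```text
clock: 65.25
tool_pos: [0.4027, 0.1822, 0.1872]
tcp_rot: [3.14, -0.0, 1.668]
contact_force: [-0.5, 0.8, -0.9]
gripper_width: 0.688
grip_force: 30.0
```

Touching down; one more small step, then release.

Emit:
{"api": "send_rows", "payload": {"increments": [[0,0,0.007,0,0,0,1],[0,0,0,0,0,0,1],[0,0,0,0,0,0,-1],[0,0,0,0,0,0,-1],[0,0,0,0,0,0,-1],[0,0,0,0,0,0,-1],[0,0,-0.1,0,0,0,-1],[0,0,-0.2,0,0,0,-1],[0,0,-0.25,0,0,0,-1],[0,0,-0.15,0,0,0,-1]]}}

```text
clock: 66.25
tool_pos: [0.4034, 0.1823, 0.273]
tcp_rot: [3.138, -0.001, 1.668]
contact_force: [-0.5, 0.3, -0.2]
gripper_width: 1.0
grip_force: 0.0
```

Emit:
{"api": "send_rows", "payload": {"increments": [[0,0,0,0,0,0,0.3],[0,-0.25,0,0,0,0,0.3],[0,-0.2,0,0,0,0,0.3],[0,0,0,0,0,-0.25,0.3],[0,0,0,0,0,-0.25,0.3],[0,0,0,0,0,-0.25,0.3],[0,0,0,0,0,-0.25,0.3],[0,0,0,0,0,-0.25,0.3],[0,0,0,0,0,-0.25,0.3]]}}

```text
clock: 67.15
tool_pos: [0.3479, 0.1766, 0.2688]
tcp_rot: [-3.14, -0.001, 2.459]
contact_force: [-0.4, 0.4, -0.2]
gripper_width: 0.353
grip_force: 0.0
```

Emit:
{"api": "send_rows", "payload": {"increments": [[0,0,0,0,0,-0.25,0.3],[0,0,0,0,0,-0.25,0.3],[0,0,0,0,0,-0.25,0.3],[0,0,0,0,0,-0.25,0.3],[0,0,0,0,0,-0.25,0.3],[0,0,0,0,0,-0.25,0.3],[0,0,0,0,0,0,0.3],[0,0,0,0,0,0,0.3]]}}

```text
clock: 67.95
tool_pos: [0.3482, 0.1767, 0.2691]
tcp_rot: [-3.141, -0.001, -3.047]
contact_force: [0.0, -0.7, 0.5]
gripper_width: 0.354
grip_force: 0.0
```

```bash
python3 - <<'E'
from h import *
y=np.pi+B[2]; spools()
segs([(w(B,(-.152,0,.265)),y),(w(B,(-.152,0,.195)),y),(w(B,(-.014,0,.195)),y)])
E
```

```text
blobs [([384.7, 154.9], 353), ([323.6, 156.0], 185), ([366.3, 161.0], 311), ([349.6, 166.9], 279), ([422.1, 168.9], 446), ([334.6, 169.9], 100), ([400.8, 174.7], 380), ([381.4, 180.3], 343), ([364.3, 183.0], 126), ([417.2, 195.4], 414), ([205.9, 196.7], 247), ([397.3, 197.5], 150)]
a [297.2 251.7]
b [320.  261.3]
c [344.5 271.5]
d [370.6 282.5]
tray [206.6 194.2]
shift 1 x [ 0.008 -0.007  0.036]
shift 3 x [-0.     0.     0.194]
shift 5 x [-0.23  0.   -0.  ]
```

Emit:
{"api": "send_rows", "payload": {"increments": [[0.008,-0.007,0.035,0,0,0,0.3],[0,0,0.2,0,0,0,0.3],[0,0,0.2,0,0,0,0.3],[0,0,0.18,0,0,0,0.3],[-0.1,0,0,0,0,0,0.3],[-0.13,0,0,0,0,0,0.3],[-0.13,0,0,0,0,0,0.3],[-0.13,0,0,0,0,0,0.3],[-0.13,0,0,0,0,0,0.3]]}}

```text
clock: 68.9
tool_pos: [0.4224, 0.1831, 0.1963]
tcp_rot: [-3.142, -0.002, -3.045]
contact_force: [-2.4, -0.3, -0.6]
gripper_width: 0.348
grip_force: 1.3
```

Emit:
{"api": "send_rows", "payload": {"increments": [[-0.13,0,0,0,0,0,0.3],[-0.1,0,0,0,0,0,0.3],[-0.1,0,0,0,0,0,0.3],[-0.1,0,0,0,0,0,0.3],[-0.05,0,0,0,0,0,0.3],[-0.05,0,0,0,0,0,0.3],[0,0,0,0,0,0,0.3]]}}

```text
clock: 69.6
tool_pos: [0.4857, 0.1894, 0.1966]
tcp_rot: [3.141, 0.0, -3.044]
contact_force: [-2.3, -0.7, 1.1]
gripper_width: 0.349
grip_force: 1.2
```

Emit:
{"api": "send_rows", "payload": {"increments": [[0,0,0,0,-0.25,0,0.3],[0,0,0,0,-0.25,0,0.3],[0,0,0,0,-0.25,0,0.3],[0,0,0,0,-0.25,0,0.3],[0,0,0,0,0,0,0.3]]}}

```text
clock: 70.1
tool_pos: [0.4796, 0.1885, 0.1916]
tcp_rot: [-3.14, 0.516, -3.042]
contact_force: [-0.3, -0.1, 0.0]
gripper_width: 0.351
grip_force: 0.0
```

Emit:
{"api": "send_rows", "payload": {"increments": [[-0.044,0,0.049,0,0,0,0.3],[-0.044,0,0.049,0,0,0,0.3],[-0.044,0,0.049,0,0,0,0.3],[-0.044,0,0.049,0,0,0,0.3],[0,0,0,0,0,0,0.3],[0,0,0,0,0,0,0.3],[0,0,0,0,0,0,0.3]]}}

```text
clock: 70.8
tool_pos: [0.5149, 0.1921, 0.186]
tcp_rot: [-3.141, 0.523, -3.044]
contact_force: [-1.1, -0.1, 0.3]
gripper_width: 0.351
grip_force: 0.1
```

```bash
python3 - <<'E'
from h import *
o=get_obs(); print(o['tool_pos'],o['contact_force'])
im=camera('top'); cv2.imwrite('pics/t9.png',cv2.resize(im[90:270,160:300],None,fx=3,fy=3))
E
```

```text
[0.5149 0.1921 0.186 ] [-1.125  -0.0973  0.2902]
```

View pics/t9.png

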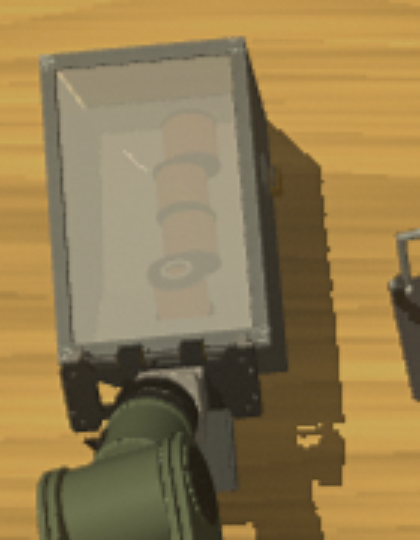

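All four spools are inside; the fourth leans on the third (its upper end at (175,268), lower end near (185,318)). Withdraw and check the flap.

Emit:
{"api": "send_rows", "payload": {"increments": [[0.1,0,-0.08,0,0,0,0.3],[0.1,0,-0.08,0,0,0,0.3],[0.15,0,-0.08,0,0,0,0.3],[0.1,0,-0.04,0,0.25,0,0.3],[0.1,0,-0.04,0,0.25,0,0.3],[0.1,0,-0.03,0,0.25,0,0.3],[0.1,0,0,0,0.25,0,0.3],[0.2,0,0,0,0,0,0.3],[0.2,0,0,0,0,0,0.3],[0.1,0,0,0,0,0,0.3]]}}

```text
clock: 71.85
tool_pos: [0.3534, 0.1764, 0.1865]
tcp_rot: [-3.141, -0.001, -3.044]
contact_force: [-0.4, 0.5, -0.6]
gripper_width: 0.351
grip_force: 0.0
```

Emit:
{"api": "send_rows", "payload": {"increments": [[0,0,-0.2,0,0,0,0.3],[0,0,-0.25,0,0,0,0.3],[0,0,-0.25,0,0,0,0.3],[0,0,-0.2,0,0,0,0.3],[0,0,0,0,0,0,0.3]]}}

```text
clock: 72.35
tool_pos: [0.3572, 0.1772, 0.2993]
tcp_rot: [3.14, 0.01, -3.044]
contact_force: [-0.1, 0.0, -0.2]
gripper_width: 0.35
grip_force: 0.0
```

```bash
python3 - <<'E'
from h import *
print(flap())
cal=get_calibration('side'); im=camera('side'); s0=cv2.imread('pics/side0.png')
def strip(i): # brightness down the flap centre line
    return [int(i[int(round(v)),int(round(u))].mean()) for u,v in proj(cal,[w(B,(0,0,z)) for z in np.arange(.148,.25,.006)])]
print(strip(im)); print(strip(s0))
t=get_calibration('top'); it=camera('top')
print(proj(t,[w(B,p) for p in ((0,0,.15),(.03,0,.13),(.05,0,.15),(.05,0,.2),(.1,0,.2))]).round(1))
a=cv2.resize(it[90:260,165:275],None,fx=3.5,fy=3.5,interpolation=cv2.INTER_CUBIC); b=cv2.resize(im[125:225,190:300],None,fx=3.5,fy=3.5,interpolation=cv2.INTER_CUBIC)
c=np.zeros((595,775,3),np.uint8); c[:a.shape[0],:a.shape[1]]=a; c[:b.shape[0],388:388+b.shape[1]]=b; cv2.imwrite('pics/f.png',c)
E
```

```text
(array([ 89.3, 100.1, 104.7]), array([1.2, 1.4, 1.5]))
[80, 84, 97, 99, 99, 98, 99, 99, 99, 97, 97, 97, 97, 96, 95, 95, 68]
[79, 82, 96, 97, 96, 96, 96, 96, 96, 95, 95, 94, 94, 93, 93, 92, 66]
[[220.2 210.4]
 [220.6 201.6]
 [219.1 194.4]
 [216.4 192. ]
 [215.2 175.5]]
```

View pics/f.png

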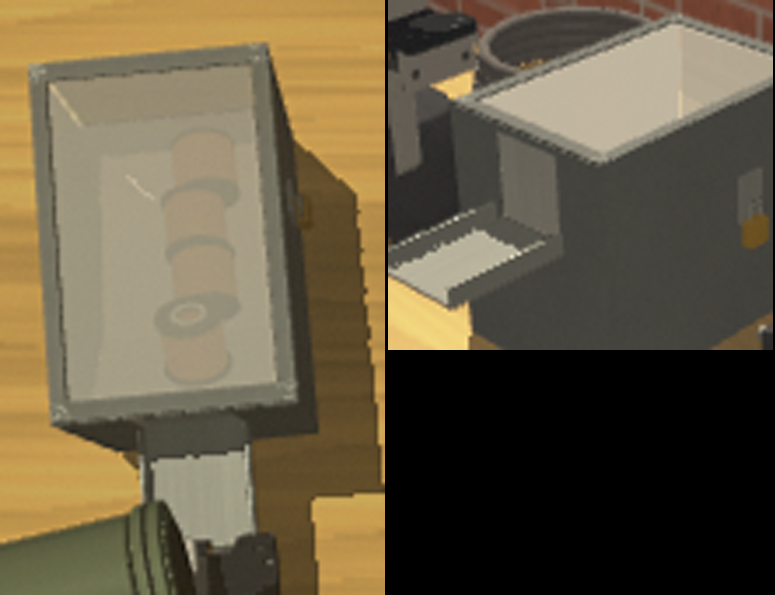

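The last view shows an empty tray, a flat shut flap at (528,185), and all four spools inside: three in line and the fourth tipped in against them at (195,340). Now the bar.

```bash
python3 - <<'E'
from h import *
y=np.pi/2+S[2]; g=.065+.065*np.cos(np.pi-2.2)
segs([(w(S,(g,0,.30)),y),(w(S,(g,0,.20)),y)],step=.04)
# sleeve check in side view: dark pixels near predicted position
cal=get_calibration('side'); im=camera('side')
P=proj(cal,[w(S,(g,s,.105+.065*np.sin(2.2))) for s in np.arange(-.06,.061,.01)])
print([int(im[int(round(v)),int(round(u))].mean()) for u,v in P])
E
```

```text
turn z 12 x 0.230
shift 12 x [-0.288  0.155 -0.004]
shift 3 x [0.    0.    0.278]
[117, 115, 114, 28, 28, 25, 25, 33, 34, 31, 127, 128, 126]
```

The black sleeve sits exactly at the predicted open position.

Emit:
{"api": "send_rows", "payload": {"increments": [[0,0,0,0,0,0.23,-1],[0,0,0,0,0,0.23,-1],[0,0,0,0,0,0.23,-1],[0,0,0,0,0,0.23,-1],[0,0,0,0,0,0.23,-1],[0,0,0,0,0,0.23,-1],[0,0,0,0,0,0.23,-1],[0,0,0,0,0,0.23,-1],[0,0,0,0,0,0.23,-1],[0,0,0,0,0,0.23,-1]]}}

```text
clock: 73.55
tool_pos: [0.3538, 0.1763, 0.2929]
tcp_rot: [-3.138, -0.001, 2.03]
contact_force: [-0.4, 0.0, -0.8]
gripper_width: 0.999
grip_force: 0.0
```

Emit:
{"api": "send_rows", "payload": {"increments": [[0,0,0,0,0,0.23,-1],[0,0,0,0,0,0.23,-1],[-0.288,0.155,0,0,0,0,-1],[-0.288,0.155,0,0,0,0,-1],[-0.288,0.155,0,0,0,0,-1],[-0.288,0.155,0,0,0,0,-1],[-0.288,0.155,0,0,0,0,-1],[-0.288,0.155,0,0,0,0,-1]]}}

```text
clock: 74.35
tool_pos: [0.5094, -0.0022, 0.2927]
tcp_rot: [-3.138, -0.001, 1.794]
contact_force: [0.7, -0.6, -0.3]
gripper_width: 0.998
grip_force: 0.0
```

Emit:
{"api": "send_rows", "payload": {"increments": [[-0.288,0.155,0,0,0,0,-1],[-0.288,0.155,0,0,0,0,-1],[-0.288,0.155,0,0,0,0,-1],[-0.288,0.155,0,0,0,0,-1],[-0.288,0.155,0,0,0,0,-1],[-0.288,0.155,0,0,0,0,-1],[0,0,0,0,0,0,-1],[0,0,0,0,0,0,-1]]}}

```text
clock: 75.15
tool_pos: [0.6634, -0.1787, 0.2916]
tcp_rot: [-3.137, -0.003, 1.793]
contact_force: [0.2, -0.1, 0.4]
gripper_width: 0.999
grip_force: 0.0
```

```bash
python3 - <<'E'
from h import *
y=np.pi/2+S[2]; g=.065+.065*np.cos(np.pi-2.2); print(get_obs()['tcp_rot'],get_obs()['tool_pos'])
segs([(w(S,(g,0,.163)),y)],step=.03)
r=.065; th=np.linspace(2.2,0,21)
p=np.c_[-r*np.cos(th), -r*np.sin(th)]
print((np.diff(p,axis=0)/.12).round(3).tolist())
E
```

```text
[-3.1374 -0.0033  1.7928] [ 0.6634 -0.1787  0.2916]
shift 5 x [0.    0.    0.214]
[[-0.05, -0.032], [-0.053, -0.027], [-0.056, -0.021], [-0.058, -0.014], [-0.059, -0.008], [-0.06, -0.001], [-0.059, 0.005], [-0.058, 0.012], [-0.057, 0.018], [-0.054, 0.024], [-0.052, 0.03], [-0.048, 0.035], [-0.044, 0.04], [-0.039, 0.045], [-0.034, 0.049], [-0.028, 0.052], [-0.022, 0.055], [-0.016, 0.057], [-0.01, 0.059], [-0.003, 0.059]]
```

Emit:
{"api": "send_rows", "payload": {"increments": [[0,0,0.214,0,0,0,-1],[0,0,0.214,0,0,0,-1],[0,0,0.214,0,0,0,-1],[0,0,0.214,0,0,0,-1],[0,0,0.21,0,0,0,-1],[0,0,0,0,0,0,1],[0,0,0,0,0,0,1],[0,0,0,0,0,0,1],[0,0,0,0,0,0,1],[0,0,0,0,0,0,1]]}}

```text
clock: 76.15
tool_pos: [0.665, -0.1788, 0.1689]
tcp_rot: [3.139, 0.002, 1.794]
contact_force: [0.0, 0.3, 0.7]
gripper_width: 0.611
grip_force: 0.0
```

Emit:
{"api": "send_rows", "payload": {"increments": [[0,0,0,0,0,0,1],[0,0,0,0,0,0,1],[0,0,0,0,0,0,1],[0,0,0,0,0,0,1],[0,0,0,0,0,0,1],[0,0,0,0,0,0,1]]}}

```text
clock: 76.75
tool_pos: [0.6627, -0.1788, 0.1668]
tcp_rot: [-3.138, -0.001, 1.794]
contact_force: [-4.1, -0.1, 2.3]
gripper_width: 0.162
grip_force: 30.0
```

Emit:
{"api": "send_rows", "payload": {"increments": [[0,-0.05,-0.032,0,0,0,1],[0,-0.053,-0.027,0,0,0,1],[0,-0.056,-0.021,0,0,0,1],[0,-0.058,-0.014,0,0,0,1],[0,-0.059,-0.008,0,0,0,1],[0,-0.06,-0.001,0,0,0,1],[0,-0.059,0.005,0,0,0,1],[0,-0.058,0.012,0,0,0,1],[0,-0.057,0.018,0,0,0,1],[0,-0.054,0.024,0,0,0,1]]}}

```text
clock: 77.75
tool_pos: [0.6006, -0.1927, 0.176]
tcp_rot: [3.133, 0.002, 1.794]
contact_force: [3.7, 4.1, 3.5]
gripper_width: 0.165
grip_force: 30.0
```

Emit:
{"api": "send_rows", "payload": {"increments": [[0,-0.052,0.03,0,0,0,1],[0,-0.048,0.035,0,0,0,1],[0,-0.044,0.04,0,0,0,1],[0,-0.039,0.045,0,0,0,1],[0,-0.034,0.049,0,0,0,1],[0,-0.028,0.052,0,0,0,1],[0,-0.022,0.055,0,0,0,1],[0,-0.016,0.057,0,0,0,1]]}}

```text
clock: 78.55
tool_pos: [0.5644, -0.2009, 0.1279]
tcp_rot: [-3.14, -0.001, 1.794]
contact_force: [2.0, 4.1, 3.1]
gripper_width: 0.158
grip_force: 30.0
```

Emit:
{"api": "send_rows", "payload": {"increments": [[0,-0.01,0.056,0,0,0,1],[0,-0.003,0.05,0,0,0,1],[0,0,0,0,0,0,1],[0,0,0,0,0,0,1]]}}

```text
clock: 78.95
tool_pos: [0.5622, -0.2013, 0.1147]
tcp_rot: [-3.138, -0.001, 1.794]
contact_force: [-0.0, 2.1, 0.8]
gripper_width: 0.161
grip_force: 30.0
```

Emit:
{"api": "send_rows", "payload": {"increments": [[0,0,0,0,0,0,-1],[0,0,0,0,0,0,-1],[0,0,0,0,0,0,-1],[0,0,0,0,0,0,-1],[0,0,0,0,0,0,-1],[0,0,0,0,0,0,-1],[0,0,0,0,0,0,-1],[0,0,0,0,0,0,-1]]}}

```text
clock: 79.75
tool_pos: [0.5636, -0.2014, 0.1161]
tcp_rot: [3.142, 0.0, 1.794]
contact_force: [0.7, -0.2, 0.3]
gripper_width: 0.806
grip_force: 0.0
```

Emit:
{"api": "send_rows", "payload": {"increments": [[0,0,-0.15,0,0,0,-1],[0,0,-0.25,0,0,0,-1],[0,0,-0.3,0,0,0,-1],[0,0,-0.3,0,0,0,-1],[0,0,-0.3,0,0,0,-1],[0,0,-0.2,0,0,0,-1],[0,-0.25,0,0,0,0,-1],[0,-0.25,0,0,0,0,-1],[0,0,0,0,0,0,-1]]}}

```text
clock: 80.65
tool_pos: [0.5028, -0.215, 0.2963]
tcp_rot: [-3.141, 0.0, 1.792]
contact_force: [0.1, 0.2, 0.4]
gripper_width: 0.998
grip_force: 0.0
```

```bash
python3 - <<'E'
from h import *
o=get_obs(); print(o['clock'],o['tool_pos'],o['contact_force'])
cal=get_calibration('side'); im=camera('side'); print(flap()); spools()
for th in (0,.1,2.2):
    P=proj(cal,[w(S,(.065-.065*np.cos(th),s,.105+.065*np.sin(th))) for s in np.arange(-.12,.121,.02)])
    print(th,[int(im[int(round(v)),int(round(u))].mean()) for u,v in P])
t=camera('top').astype(int); t0=cv2.imread('pics/top0.png').astype(int)
d=np.abs(cv2.GaussianBlur((t-t0).astype(np.float32),(3,3),0)).max(2)
for n,(x,y,ww,hh) in dict(meter=(410,225,65,60),tin=(88,215,60,68),comp=(75,155,75,60)).items(): print(n,(d[y:y+hh,x:x+ww]>35).sum())
im0=cv2.imread('pics/side0.png').astype(int); dd=np.abs(cv2.GaussianBlur((im-im0).astype(np.float32),(3,3),0)).max(2)
print('side meter',(dd[345:420,355:425]>35).sum(),'tin',(dd[172:218,118:185]>35).sum())
E
```

```text
80.65 [ 0.5028 -0.215   0.2963] [0.1094 0.2391 0.4316]
(array([ 92. , 103. , 107.9]), array([1.2, 1.4, 1.5]))
blobs [([384.8, 154.9], 352), ([368.9, 162.0], 257), ([422.1, 168.9], 443), ([354.3, 169.5], 174), ([400.8, 174.7], 382), ([381.3, 180.3], 343), ([364.2, 183.0], 128), ([417.2, 195.3], 414), ([397.3, 197.5], 149)]
a [297.2 251.7]
b [320.  261.3]
c [344.5 271.5]
d [370.6 282.5]
tray [206.6 194.2]
0 [144, 159, 120, 149, 110, 36, 28, 31, 89, 137, 121, 104, 150]
0.1 [178, 177, 175, 175, 177, 42, 39, 42, 175, 178, 183, 183, 151]
2.2 [191, 185, 177, 182, 186, 188, 189, 187, 182, 191, 192, 190, 94]
meter 12
tin 0
comp 0
side meter 0 tin 461
```

The bar is down, the spindles are empty, the flap is shut and the bystanders haven't moved.

```bash
python3 -c "
from cell import job_done
print(job_done())"
```

```text
the job is handed in; nothing more can be done
None
```

Job handed in at about 81 s: all four spools are in the returns box (the fourth tipped in against the third rather than sliding to the back), the flap is shut, the hold-down bar is back down over the empty spindles, and the other things on the bench were left where they were.

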